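Unpin the instrument case and return the slide mailer

TASK

Pull the retaining pin out of the hasp on the grey case and lay it in the shallow steel dish. Then lift the case's lid right up to its stop, where it stays by itself, and lay the slide mailer that is on the bench beside the case flat in its own long narrow compartment, leaning the gripper so as to get in under the lid.

Things in the scene. Friction and masses are not known exactly. Their poses are not given: they have to be found in the camera images.
- case: Open-topped grey metal case, fixed to the bench, 130 mm (x) by 170 mm (y), walls 45 mm high and 4 mm thick. Origin: centre of its underside; its +x side has the lid's hinge, its -x side the hasp. It stands with its x to the robot's left, within 7 degrees, so the hasp faces right.
- hasp (a point): Middle of the hasp on the case's -x side: two upright steel eyes 28 mm apart along the case's y, with square 11 mm windows; the lid's steel tongue lies between them. The point is on the line through both windows, at x = -81 mm from the case's centre, 63 mm above the bench, 12 mm above the lid's top. Axes: the case's.
- pin: Loose pin, 30 g, along its own y through both eyes, above the tongue. Steel shaft 8 mm thick, y = -20 to +32 mm; black round knob 18 mm thick, y = -42 to -20 mm, on the case's -y side (away from the robot). Origin on the axis, at first midway between the eyes. Slides out along the case's -y, clear after 50 mm. The knob's underside is 1.5 mm above the lid's top; the space beside it is free above that.
- lid (a joint): Angle of the lid, 0 shut to 0.9 rad at its stop, turning about a line along the case's y. The pin keeps it shut. The hinge is stiff: it stays at any angle; lifting at the grip takes about 5 N. At the stop it leans over the compartments, its free edge about 150 mm above the bench at x = -16 mm in the case's frame.
- lid_hinge (a point): Middle of the lid's hinge line, at x = +65 mm from the case's centre, 48 mm above the bench.
- lid_grip (a point): Point in the upright black grip tab on the lid, 98 mm from the hinge line, 19 mm above the lid's top (6 mm plate, hinge line at mid-thickness). The tab is 10 mm thick (y), 30 mm long (x); its top is 15 mm above this point. Moves and turns with the lid.
- long_insert: Grey plastic insert in the case's +y or -y half, 120 mm (x) by 80 mm (y), with the long narrow compartment in its middle: 92 mm long (x), 39 mm wide (y), 10 mm deep, long sides cut away over the middle 50 mm; 25 mm beside a mailer for each finger. Origin: centre of its underside, 4 mm above the bench; compartment floor 5 mm, rims 15 mm above the origin.
- short_insert: The other insert, same outline, in the other half of the case: three short compartments, 33 by 46 mm, each holding a tissue cassette. Origin: centre of its underside.
- dish: Shallow open steel dish, fixed, 104 mm (x) by 76 mm (y), 14 mm high, walls and floor 3 mm. Origin: centre of its underside. To the right of the case (robot's right); it and the mailer change places from run to run.
- mailer: Slide mailer: flat closed plastic box 30 mm wide (its x), 82 mm long (its y), 15 mm high, 30 g, loose, lying flat on the bench to the right of the case. Origin: centre of its underside. Either way round is right.

How it is judged:
By the outcome, as a careful person would: the job done as asked, in the order asked, and still so for the second after the job is handed in, with the robot touching nothing.
It also fails if it takes over 67 s, if anything falls off the work surface, if the arm or the gripper's body presses on something with over 40 N, if the wrist force passes 120 N, or if a joint passes its speed limit or range.

ROBOT

A 6-joint arm with a two-finger parallel gripper is mounted at the origin on a cart in front of the work surface, level with it; the furniture and walls round the work are solid. World frame = base frame: x ahead of the robot, y to its left, z up, the work surface at z = 0. Lengths are in m, angles in rad, forces in N, time in s.
With the tool pointing down it reaches from about 0.3 to 0.875 m from the base axis. Payload 6.4 kg.
Tool frame: the origin (TCP) lies at the very end of the fingers, on their centre line; the grasp point (between the pads) lies grip_point_offset behind it (grip_point_offset is the distance from the TCP to the grasp point, in m); y points along the fingers, x is the direction in which the jaws open and shut, and the axes are right-handed (so a half turn about y gives the same grasp; the last joint's range is limited). The gripper opens to 85 mm and grips with 20 to 120 N. Pads are 22 mm wide; open, the fingers measure 114 mm over their backs; the gripper's body (76 mm by 85 mm) begins 54 mm behind the grasp point. The pads swing forward as they close: fully open they stand 13 mm farther back than shut.
Start: joints at [-1.392, 0.181, 1.607, -0, 1.354, -0.206], TCP at [0.216, -0.533, 0.231] pointing down, gripper open.
Joint ranges: [-2.99, 2.99], [-0.89, 2.07], [0.3, 2.58], [-1.14, 4.28], [0, 2.63], [-3.12, 3.12]. Speed limits (rad/s): [2.57, 2.57, 3.01, 3.14, 3.14, 3.14].

INTERFACE

Orientations are given as a unit quaternion [w, x, y, z].
In Python, from bench import get_obs, camera, camera_model, hand_in, grip_point_offset gives the robot as it stands.
- The arm moves only by the shell command python3 -m jog 'ROWS'. ROWS is JSON, a list of rows, each a list of 7 numbers: the shift along the tool's x, y, z in mm, then the turn, a rotation vector about the tool's x, y, z in degrees, then the gripper's target within -1 to 1 (shut at 1, half-way at 0, fully open at -1). In form: [[x, y, z, ax, ay, az, grip], ...]. A call has 1 to 8 rows; each row shifts and turns the commanded pose from where the row before left it, along the tool's axes as they then stand; what a row does not reach is not made up. A row lasts 1/12 s, in which the tool goes at most 41.7 mm and 7.16 degrees, less where a joint would pass 70% of its speed; a pose out of reach is approached as far as the arm can. A call is refused whole if a number of a shift passes 41.7 or a number of a turn 7.16, either way. A call with a gripper value outside its range is refused whole. The fingers move at their own pace and stop on an object; the grip force is fixed at half the most. Time passes only in rows, so rows that do not move let the fingers close. It gives the time, the measured TCP pose, the force and the opening at its end, in the units of the state.
- get_obs(): the state, without advancing time (a new reading comes with each control period).
- camera(name): name is "scene" or "top" or "wrist"; returns the picture (420x560x3 uint8, blue, green, red); there is no depth.
- camera_model(name): a dict with "K" (3x3 intrinsics, pixels), "distortion" ([k1, k2, p1, p2, k3] as OpenCV has them; the pictures are not rectified), "pose" (4x4, takes a point from camera to world coordinates). Camera axes: x right, y down, z forward; pixel columns grow to the right and rows downward; lengths in m; the calibration is good to about 2 mm. A picture is of the moment at which its call begins: read the wrist's pose just before it. camera_model takes no time and is no camera call; for the wrist camera it gives the pose at the moment of the call.
- hand_in(): hands the job in, once; it reports no verdict.
The state is a dict: "time_s": time; "q": joint angles; "dq": joint speeds; "joint_efforts": joint torques, N m; "eef_pos": TCP position; "eef_rot": TCP orientation; "wrist_force": force on the tool from outside, world axes, zero at the start; "torque": the same for the moment, N m; "opening": opening from 0.0 (shut) to 1.0 (fully open).
Only numpy, scipy, OpenCV 4.12 (cv2) and the standard library are available. Lean on these libraries where they do the work, as an engineer would, in place of code of your own. Each camera call takes 0.05 s, during which the arm holds its last target.

## Working session

There is one attempt and no reset: what is moved stays moved. The work goes in short steps, Python scripts to look and compute and a shell command to move; the robot and the scene stay as the last step left them, time stands still between calls to the robot, and variables do not carry over. Pictures are saved under pics/ and viewed, and the job is handed in when it is done.

```bash
ls -la; mkdir -p pics; python3 - <<'E'
from bench import *
import cv2, numpy as np
print(get_obs()); print(grip_point_offset)
for n in ("scene","top","wrist"):
    m=camera_model(n); print(n,np.round(m["K"],1).tolist(),np.round(m["distortion"],4),np.round(m["pose"],4).tolist())
    cv2.imwrite(f"pics/{n}0.png",camera(n))
E
```

```text
total 12
drwxr-xr-x  3 agent agent 4096 Dec  7 15:54 .
drwxr-xr-x 23 root  root  4096 Dec  7 15:54 ..
drwxr-xr-x  2 agent agent 4096 Dec  7 15:54 pics
{'time_s': 0.0, 'q': array([-1.39228677e+00,  1.81567252e-01,  1.60800870e+00,  4.16928964e-05,
        1.35380590e+00, -2.06294622e-01]), 'dq': array([ 0.00036013,  0.00042385,  0.00053651,  0.00243132, -0.00248784,
       -0.00041456]), 'joint_efforts': array([ 9.45533357e-04, -4.44865572e+01, -3.51335800e+01, -4.82006055e-05,
        9.20016901e-03, -2.28892532e-05]), 'eef_pos': array([ 0.21577299, -0.5323814 ,  0.23036909]), 'eef_rot': array([ 0.58684397, -0.58591696,  0.39559848, -0.39473703]), 'wrist_force': array([ 0.49728887, -0.82501044,  0.35511208]), 'torque': array([-0.03866804,  0.02322673, -0.03039096]), 'opening': 0.9976970061481253}
0.0187
scene [[492.2, 0.0, 280.9], [0.0, 492.2, 213.8], [0.0, 0.0, 1.0]] [0.0381 0.     0.     0.     0.    ] [[0.5627, -0.3659, 0.7413, -0.1602], [-0.8266, -0.2589, 0.4997, -0.6341], [0.0091, -0.8939, -0.4481, 0.4463], [0.0, 0.0, 0.0, 1.0]]
top [[393.9, 0.0, 269.7], [0.0, 393.9, 209.4], [0.0, 0.0, 1.0]] [-0.0918  0.      0.      0.      0.    ] [[-0.028, -0.9923, 0.1206, 0.369], [-0.9996, 0.0281, -0.0008, -0.1801], [-0.0026, -0.1206, -0.9927, 0.9316], [0.0, 0.0, 0.0, 1.0]]
wrist [[353.7, 0.0, 277.2], [0.0, 353.7, 204.5], [0.0, 0.0, 1.0]] [-0.0815  0.      0.      0.      0.    ] [[0.3757, -0.8814, -0.2863, 0.289], [-0.9268, -0.3581, -0.1135, -0.5029], [-0.0024, 0.308, -0.9514, 0.3729], [0.0, 0.0, 0.0, 1.0]]
```

View pics/scene0.png

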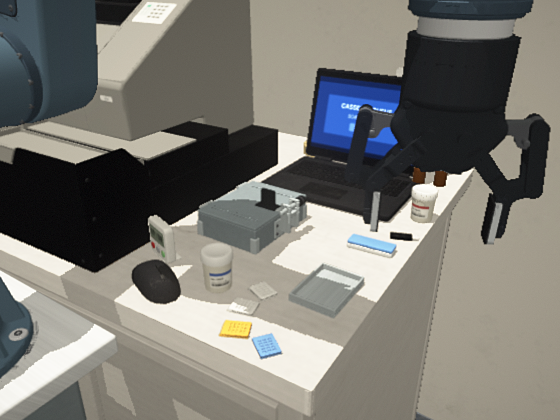

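View pics/top0.png

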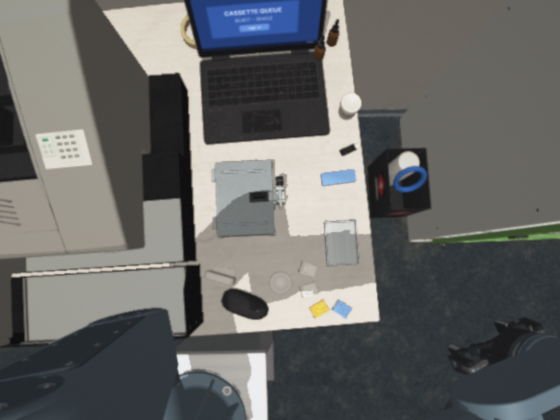

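View pics/wrist0.png

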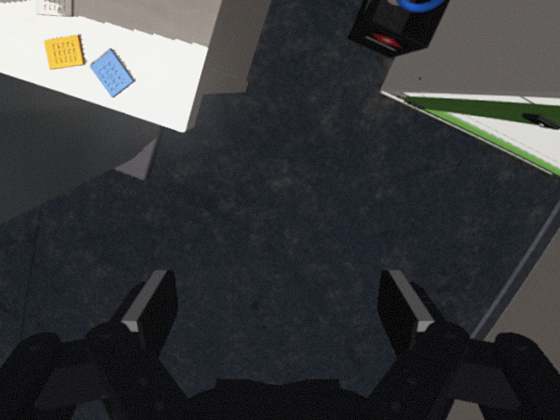

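```bash
cat > h.py <<'E'
import numpy as np, cv2
from bench import *
from scipy.spatial.transform import Rotation as R
def ray(name,uv,model=None):
    m=model or camera_model(name); K=np.array(m["K"]);D=np.array(m["distortion"]);P=np.array(m["pose"])
    p=cv2.undistortPoints(np.array(uv,float).reshape(-1,1,2),K,D).reshape(-1,2)
    d=np.c_[p,np.ones(len(p))]@P[:3,:3].T
    return P[:3,3],d
def onz(name,uv,z,model=None):
    o,d=ray(name,uv,model); return o+d*((z-o[2])/d[:,2])[:,None]
def proj(name,X,model=None):
    m=model or camera_model(name); P=np.linalg.inv(np.array(m["pose"]))
    r,_=cv2.Rodrigues(P[:3,:3])
    return cv2.projectPoints(np.array(X,float).reshape(-1,1,3),r,P[:3,3],np.array(m["K"]),np.array(m["distortion"]))[0].reshape(-1,2)
def tool():
    o=get_obs(); return o["eef_pos"],R.from_quat(np.roll(o["eef_rot"],-1)),o
def crop(img,x0,y0,x1,y1,s,fn):
    cv2.imwrite(fn,cv2.resize(img[y0:y1,x0:x1],None,fx=s,fy=s,interpolation=cv2.INTER_CUBIC))
E
python3 - <<'E'
from h import *
t=cv2.imread("pics/top0.png"); crop(t,205,140,365,270,5,"pics/topc.png")
s=cv2.imread("pics/scene0.png"); crop(s,190,170,420,320,3.4,"pics/scenec.png")
E
```

```text
(no output)
```

View pics/topc.png

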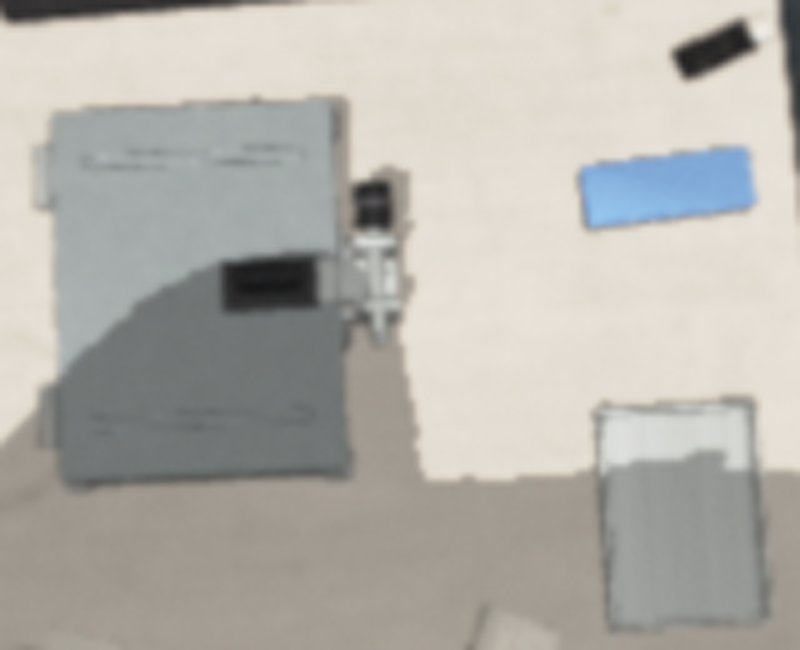

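View pics/scenec.png

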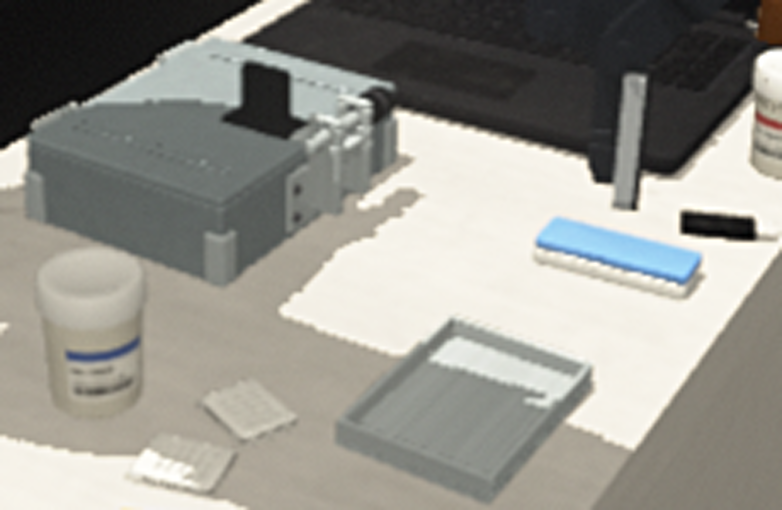

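```bash
python3 - <<'E'
from h import *
f=lambda L:np.array(L,float)/5+[205,140]
np.set_printoptions(precision=4,suppress=True)
c=onz("top",f([(53,112),(335,100),(348,475),(62,485)]),.051); print("lid",c,c.mean(0))
print("xdir deg",[np.degrees(np.arctan2(*(v[:2][::-1]))) for v in (c[0]-c[1],c[3]-c[2],c[3]-c[0],c[2]-c[1])])
k=onz("top",f([(373,181),(374,228),(378,340),(350,282),(400,282)]),.063);print("knob far, near, pin tip, ",k)
g=onz("top",f([(222,258),(316,256),(319,308),(223,311)]),.085);print("tab top",g,g.mean(0))
m=onz("top",f([(581,168),(749,148),(756,207),(588,229)]),.015);print("mailer",m,m.mean(0),np.linalg.norm(m[0]-m[1]),np.linalg.norm(m[0]-m[3]))
d=onz("top",f([(596,407),(752,400),(768,620),(609,630)]),.014);print("dish",d,d.mean(0))
s=lambda L:np.array(L,float)/3.4+[190,170]
d=onz("scene",s([(453,319),(591,373),(490,487),(337,430)]),.014);print("dish scene",d,d.mean(0))
m=onz("scene",s([(555,218),(702,262),(685,286),(537,243)]),.015);print("mailer scene",m,m.mean(0))
E
```

```text
lid [[ 0.588  -0.0599  0.051 ]
 [ 0.5897 -0.1893  0.051 ]
 [ 0.418  -0.1902  0.051 ]
 [ 0.417  -0.0621  0.051 ]] [ 0.5032 -0.1253  0.051 ]
xdir deg [np.float64(90.76596845032884), np.float64(90.42974190613049), np.float64(-179.26390480823142), np.float64(-179.7092439352969)]
knob far, near, pin tip,  [[ 0.5489 -0.2052  0.063 ]
 [ 0.5275 -0.2049  0.063 ]
 [ 0.4769 -0.2051  0.063 ]
 [ 0.5033 -0.1935  0.063 ]
 [ 0.5027 -0.2158  0.063 ]]
tab top [[ 0.5121 -0.1377  0.085 ]
 [ 0.5118 -0.1787  0.085 ]
 [ 0.4889 -0.1793  0.085 ]
 [ 0.4888 -0.1376  0.085 ]] [ 0.5004 -0.1583  0.085 ]
mailer [[ 0.5624 -0.3055  0.015 ]
 [ 0.5701 -0.3864  0.015 ]
 [ 0.5414 -0.3881  0.015 ]
 [ 0.533  -0.3075  0.015 ]] [ 0.5517 -0.3469  0.015 ] 0.08122616784408594 0.029558627016630413
dish [[ 0.4485 -0.3076  0.014 ]
 [ 0.4496 -0.3813  0.014 ]
 [ 0.3469 -0.3836  0.014 ]
 [ 0.3448 -0.3093  0.014 ]] [ 0.3975 -0.3454  0.014 ]
dish scene [[ 0.4443 -0.3109  0.014 ]
 [ 0.4408 -0.3851  0.014 ]
 [ 0.3416 -0.3872  0.014 ]
 [ 0.3381 -0.3142  0.014 ]] [ 0.3912 -0.3494  0.014 ]
mailer scene [[ 0.561  -0.3063  0.015 ]
 [ 0.5626 -0.3883  0.015 ]
 [ 0.5356 -0.3905  0.015 ]
 [ 0.5315 -0.3108  0.015 ]] [ 0.5477 -0.349   0.015 ]
```

```bash
cat >> h.py <<'E'
np.set_printoptions(precision=4,suppress=True)
def go(pos=None,yd=None,xd=None):
    """report shift (tool axes, mm) to world pos and rotvec (tool, deg) to tool y-dir yd, x-dir xd"""
    p,r,o=tool()
    if yd is not None:
        yd=np.array(yd,float);yd/=np.linalg.norm(yd);xd=np.array(xd,float);xd-=yd*(xd@yd);xd/=np.linalg.norm(xd)
        T=R.from_matrix(np.c_[xd,yd,np.cross(xd,yd)])
        print("rotvec deg",np.degrees((r.inv()*T).as_rotvec()))
    else: T=r
    if pos is not None:
        d=(np.array(pos)-p)*1000
        print("shift now axes",r.inv().apply(d),"after turn",T.inv().apply(d))
def st():
    p,r,o=tool(); print("t",round(o["time_s"],2),"p",p,"q",o["q"],"F",o["wrist_force"],"op",round(o["opening"],3)); print(r.as_matrix())
E
python3 - <<'E'
from h import *
st()
th=np.radians(.5)
P=np.array([.5032,-.1253]); ex=np.array([-np.sin(th),np.cos(th)]); ey=np.array([-np.cos(th),-np.sin(th)])
k=P+ex*-.081+ey*-.031; print("knob",k)
go([.535,k[1],.15],[0,0,-1],[0,-1,0])
print(onz("top",[[205,145],[330,135]],.0))
E
```

```text
t 0.15 p [ 0.2158 -0.5325  0.2306] q [-1.3923  0.1814  1.6078 -0.      1.3538 -0.2063] F [ 0.1531 -0.1507  0.1835] op 1.003
[[ 0.3754 -0.0003  0.9269]
 [-0.9269  0.0014  0.3754]
 [-0.0014 -1.      0.0003]]
knob [ 0.5349 -0.206 ]
rotvec deg [-0.001  22.0474 -0.0816]
shift now axes [-182.6673   80.9414  418.4107] after turn [-326.4821   80.5674  319.2251]
[[ 0.6451 -0.0272  0.    ]
 [ 0.6616 -0.3338  0.    ]]
```

```bash
python3 -m jog '[[-20,0,40,0,5.5,0,-0.3],[-25,0,40,0,5.5,0,-0.3],[-30,0,35,0,5.5,0,-0.3],[-35,0,35,0,5.5,0,-0.3],[-40,5,30,0,0,0,-0.3],[-40,5,30,0,0,0,-0.3],[-40,5,25,0,0,0,-0.3],[0,0,0,0,0,0,-0.3]]'
python3 - <<'E'
from h import *
st();go([.50,-.206,.17],[0,0,-1],[0,-1,0])
E
```

```text
time_s: 0.82
eef_pos: [0.3974, -0.2975, 0.2174]
eef_rot: [0.503, -0.501, 0.499, -0.497]
wrist_force: [-0.5, -0.2, 0.2]
opening: 0.651
t 0.82 p [ 0.3974 -0.2975  0.2174] q [-0.884   0.0185  1.8131  0.0028  1.3134  0.6791] F [-0.4681 -0.2318  0.1738] op 0.651
[[ 0.0071 -0.      1.    ]
 [-1.      0.0043  0.0071]
 [-0.0043 -1.      0.    ]]
rotvec deg [ 0.0005  0.4044 -0.2485]
shift now axes [-90.5823  47.7569 103.2009] after turn [-91.5148  47.3628 102.5578]
```

```bash
python3 -m jog '[[-30,10,34,0,0.4,-0.25,-0.3],[-30,10,34,0,0,0,-0.3],[-30,10,25,0,0,0,-0.3],[0,0,0,0,0,0,-0.3],[0,0,0,0,0,0,-0.3]]'
python3 - <<'E'
from h import *
st()
m=camera_model("wrist"); im=camera("wrist"); cv2.imwrite("pics/w1.png",im); np.save("w1.npy",m["pose"])
E
```

```text
time_s: 1.23
eef_pos: [0.4816, -0.2189, 0.1894]
eef_rot: [-0.498, 0.501, -0.5, 0.501]
wrist_force: [0.3, -0.7, 0.7]
opening: 0.654
t 1.23 p [ 0.4816 -0.2189  0.1894] q [-0.6489  0.1209  1.7637 -0.0038  1.2566  0.9252] F [ 0.3451 -0.7396  0.7437] op 0.654
[[-0.0021 -0.0018  1.    ]
 [-1.     -0.0032 -0.0021]
 [ 0.0032 -1.     -0.0018]]
```

View pics/w1.png

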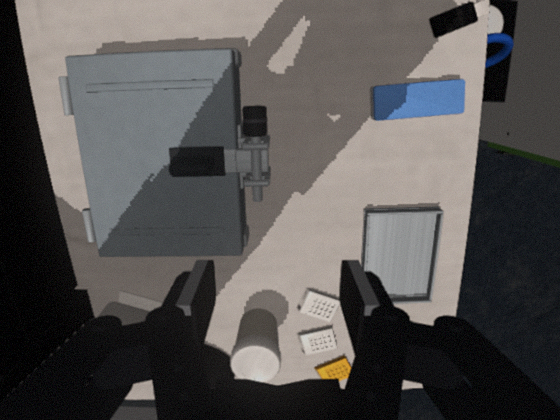

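```bash
python3 - <<'E'
from h import *
im=cv2.imread("pics/w1.png"); crop(im,60,40,280,205,3.6,"pics/w1a.png"); crop(im,350,70,480,310,2.5,"pics/w1b.png")
E
```

```text
(no output)
```

View pics/w1a.png

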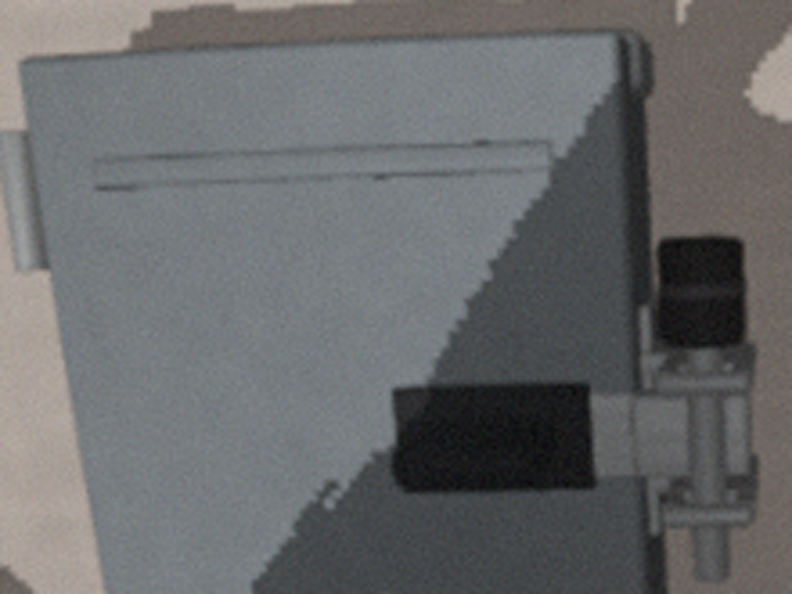

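View pics/w1b.png

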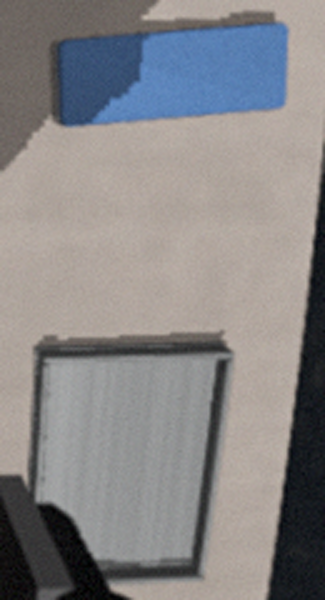

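```bash
python3 - <<'E'
from h import *
m=camera_model("wrist"); m["pose"]=np.load("w1.npy")
a=lambda L:np.array(L,float)/3.6+[60,40]
b=lambda L:np.array(L,float)/2.5+[350,70]
W=lambda uv,z:onz("wrist",uv,z,m)
c=W(np.r_[a([(22,60),(617,36)]),[[243,254],[100,256]]],.051);print("lid",c,c.mean(0)); print([np.degrees(np.arctan2(*(v[:2][::-1]))) for v in (c[0]-c[1],c[3]-c[2],c[3]-c[0],c[2]-c[1])])
k=W(a([(660,290),(743,290),(701,345),(700,238),(710,580),(705,430)]),.062);print("knob L R near far tip shaftmid",k)
mm=W(b([(57,40),(287,22),(284,105),(62,126)]),.015);print("mailer",mm,mm.mean(0),np.degrees(np.arctan2(mm[1,0]-mm[0,0],-(mm[1,1]-mm[0,1]))))
d=W(b([(37,347),(231,350),(203,577),(25,570)]),.014);print("dish",d,d.mean(0))
g=W(a([(393,388),(588,384),(593,486),(404,490)]),.085);print("tab",g,g.mean(0))
E
```

```text
lid [[ 0.5886 -0.0576  0.051 ]
 [ 0.5898 -0.1852  0.051 ]
 [ 0.4236 -0.1889  0.051 ]
 [ 0.421  -0.0599  0.051 ]] [ 0.5057 -0.1229  0.051 ]
[np.float64(90.51238995706036), np.float64(91.16579797776383), np.float64(-179.20229836420197), np.float64(-178.72953060912513)]
knob L R near far tip shaftmid [[ 0.5388 -0.1937  0.062 ]
 [ 0.5388 -0.211   0.062 ]
 [ 0.5274 -0.202   0.062 ]
 [ 0.5493 -0.2022  0.062 ]
 [ 0.4756 -0.203   0.062 ]
 [ 0.5093 -0.2025  0.062 ]]
mailer [[ 0.5646 -0.3015  0.015 ]
 [ 0.5724 -0.3829  0.015 ]
 [ 0.5439 -0.3857  0.015 ]
 [ 0.5353 -0.3054  0.015 ]] [ 0.554  -0.3439  0.015 ] 5.476656690978856
dish [[ 0.4525 -0.3025  0.014 ]
 [ 0.4511 -0.379   0.014 ]
 [ 0.3489 -0.3827  0.014 ]
 [ 0.3539 -0.3054  0.014 ]] [ 0.4016 -0.3424  0.014 ]
tab [[ 0.5224 -0.143   0.085 ]
 [ 0.5229 -0.1813  0.085 ]
 [ 0.5026 -0.1814  0.085 ]
 [ 0.5019 -0.1434  0.085 ]] [ 0.5124 -0.1623  0.085 ]
```

```bash
python3 - <<'E'
from h import *
th=np.radians(.8)
go([.539,-.2035,.09],[0,0,-1],[np.sin(th),-np.cos(th),0])
E
```

```text
rotvec deg [ 0.0693 -1.0339  0.2381]
shift now axes [-17.4034  99.8057  57.8387] after turn [-15.943   99.9451  58.0187]
```

```bash
python3 -m jog '[[-8,0,20,0,-1,0.24,-0.3],[-8,15,20,0,0,0,-0.3],[0,25,18,0,0,0,-0.3],[0,30,0,0,0,0,-0.3],[0,30,0,0,0,0,-0.3],[0,0,0,0,0,0,-0.3],[0,0,0,0,0,0,-0.3]]'
python3 - <<'E'
from h import *
st(); th=np.radians(.8)
go([.539,-.2035,.054],[0,0,-1],[np.sin(th),-np.cos(th),0])
m=camera_model("wrist"); im=camera("wrist"); cv2.imwrite("pics/w2.png",im); np.save("w2.npy",m["pose"])
E
```

```text
time_s: 1.87
eef_pos: [0.5374, -0.2051, 0.0893]
eef_rot: [-0.502, 0.503, -0.499, 0.496]
wrist_force: [0.4, 0.3, 1.1]
opening: 0.652
t 1.87 p [ 0.5374 -0.2051  0.0893] q [-0.5706  0.3495  1.7096 -0.0005  1.0863  0.9911] F [0.3605 0.3357 1.0788] op 0.652
[[ 0.0093 -0.0035  1.    ]
 [-1.      0.0017  0.0093]
 [-0.0017 -1.     -0.0035]]
rotvec deg [ 0.1975 -0.2648 -0.1002]
shift now axes [-1.517  35.3145  1.7023] after turn [-1.5711 35.3174  1.5878]
```

View pics/w2.png

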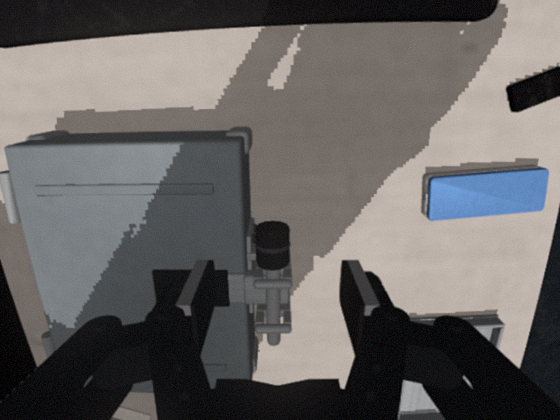

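```bash
python3 - <<'E'
from h import *
m=camera_model("wrist"); m["pose"]=np.load("w2.npy")
print(onz("wrist",[(256,245),(290,245),(272,222),(272,270),(274,343)],.062,m))
print(proj("wrist",[[.539,-.2035,.062],[.539,-.2035,.054]],m))
E
```

```text
[[ 0.5387 -0.1937  0.062 ]
 [ 0.5389 -0.2115  0.062 ]
 [ 0.5518 -0.202   0.062 ]
 [ 0.5241 -0.2022  0.062 ]
 [ 0.4756 -0.2035  0.062 ]]
[[274.7018 244.7601]
 [274.8398 238.6141]]
```

```bash
python3 -m jog '[[-1,12,1,0,-0.3,0,-0.1],[-1,12,1,0,0,0,0.1],[0,8,0,0,0,0,0.3],[0,3,0,0,0,0,0.3],[0,0,0,0,0,0,0.3],[0,0,0,0,0,0,0.3]]'
python3 - <<'E'
from h import *
st()
cv2.imwrite("pics/w3.png",camera("wrist"));crop(camera("scene"),220,150,340,240,6,"pics/s3.png")
E
```

```text
time_s: 2.42
eef_pos: [0.5412, -0.2023, 0.0553]
eef_rot: [-0.504, 0.504, -0.496, 0.496]
wrist_force: [-0.1, -0.5, -1.1]
opening: 0.352
t 2.42 p [ 0.5412 -0.2023  0.0553] q [-0.5629  0.4036  1.7182 -0.0002  1.0201  0.9913] F [-0.0874 -0.4634 -1.1277] op 0.352
[[ 0.0167 -0.0003  0.9999]
 [-0.9999  0.      0.0167]
 [-0.     -1.     -0.0003]]
```

View pics/s3.png

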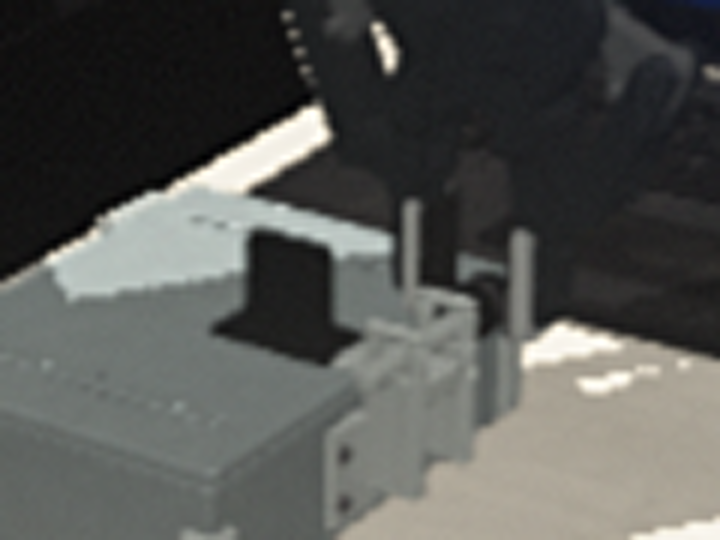

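View pics/w3.png

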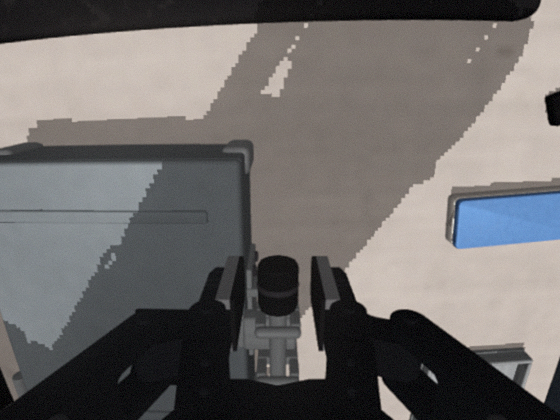

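```bash
python3 -m jog '[[0,1,0,0,0,0,1],[0,0,0,0,0,0,1],[0,0,0,0,0,0,1],[0,0,0,0,0,0,1],[0,0,0,0,0,0,1],[0,0,0,0,0,0,1]]'; python3 -m jog '[[0,0,7,0,0,0,1],[0,0,7,0,0,0,1],[0,0,7,0,0,0,1],[0,0,0,0,0,0,1]]'
python3 - <<'E'
from h import *
st()
cv2.imwrite("pics/w4.png",camera("wrist"))
E
```

```text
time_s: 3.02
eef_pos: [0.5417, -0.2026, 0.0548]
eef_rot: [0.504, -0.504, 0.495, -0.496]
wrist_force: [0.5, 0.5, 3.2]
opening: 0.179
time_s: 3.35
eef_pos: [0.5641, -0.2021, 0.0545]
eef_rot: [0.505, -0.504, 0.495, -0.496]
wrist_force: [2.1, -0.4, 2.1]
opening: 0.177
t 3.35 p [ 0.5641 -0.2021  0.0545] q [-0.5422  0.4429  1.6629  0.0006  1.0338  1.0115] F [ 2.0519 -0.3672  2.1201] op 0.177
[[ 0.0168  0.0019  0.9999]
 [-0.9999 -0.0006  0.0168]
 [ 0.0006 -1.      0.0019]]
```

View pics/w4.png

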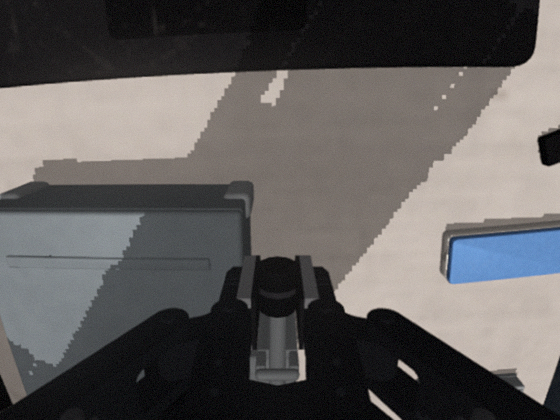

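```bash
python3 -m jog '[[0,0,9,0,0,0,1],[0,0,9,0,0,0,1],[0,0,9,0,0,0,1],[0,0,9,0,0,0,1],[0,0,5,0,0,0,1],[0,0,0,0,0,0,1]]'
python3 -m jog '[[0,-10,0,0,0,0,1],[0,-20,0,0,0,0,1],[0,-20,0,0,0,0,1],[0,-15,0,0,0,0,1],[0,0,0,0,0,0,1]]'
python3 - <<'E'
from h import *
st()
cv2.imwrite("pics/s5.png",camera("scene"))
go([.423,-.347,.119])
E
```

```text
time_s: 3.9
eef_pos: [0.6045, -0.2012, 0.0541]
eef_rot: [0.504, -0.504, 0.495, -0.496]
wrist_force: [-0.1, 0.5, 0.5]
opening: 0.176
time_s: 4.32
eef_pos: [0.6052, -0.2026, 0.124]
eef_rot: [0.505, -0.504, 0.494, -0.498]
wrist_force: [0.6, -0.4, 0.5]
opening: 0.184
t 4.32 p [ 0.6052 -0.2026  0.124 ] q [-0.5085  0.4211  1.5301 -0.0002  1.1836  1.046 ] F [ 0.5513 -0.4296  0.4688] op 0.184
[[ 0.0164  0.0059  0.9998]
 [-0.9999 -0.0035  0.0164]
 [ 0.0036 -1.      0.0058]]
shift now axes [ 141.9166    2.6092 -183.7187] after turn [ 141.9166    2.6092 -183.7187]
```

View pics/s5.png

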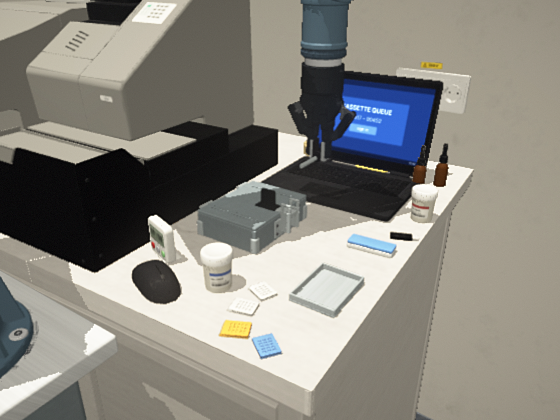

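```bash
python3 -m jog '[[25,0,-25,0,0,0,1],[30,0,-35,0,0,0,1],[30,0,-40,0,0,0,1],[30,0,-40,0,0,0,1],[27,0,-38,0,0,0,1],[0,10,0,0,0,0,1],[0,20,0,0,0,0,1],[0,20,0,0,0,0,1]]'
python3 -m jog '[[0,15,0,0,0,0,1],[0,0,0,0,0,0,1]]'
python3 - <<'E'
from h import *
st()
cv2.imwrite("pics/w6.png",camera("wrist"))
go([.4275,-.345,.006],[0,0,-1],[np.sin(.016),-1,0])
E
```

```text
time_s: 5.03
eef_pos: [0.4471, -0.3309, 0.0686]
eef_rot: [-0.503, 0.503, -0.496, 0.497]
wrist_force: [0.1, 0.0, -0.4]
opening: 0.18
time_s: 5.2
eef_pos: [0.4453, -0.3273, 0.0499]
eef_rot: [0.504, -0.504, 0.499, -0.493]
wrist_force: [-1.1, -0.1, -0.5]
opening: 0.182
t 5.2 p [ 0.4453 -0.3273  0.0499] q [-0.8486  0.3706  1.7791 -0.0001  1.0001  0.7063] F [-1.0854 -0.1464 -0.5196] op 0.182
[[ 0.0159 -0.0055  0.9999]
 [-0.9999  0.0061  0.0159]
 [-0.0062 -1.     -0.0054]]
rotvec deg [ 0.2233  0.0184 -0.2561]
shift now axes [ 16.7901  45.6953 -18.8821] after turn [ 16.5919  45.696  -19.0548]
```

View pics/w6.png

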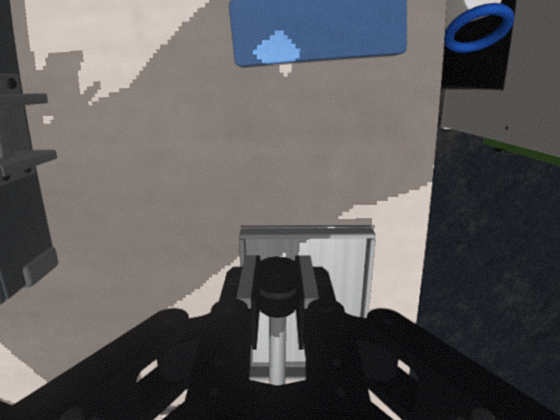

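```bash
python3 - <<'E'
from h import *
print(onz("wrist",[(240,229),(375,227),(277,257),(277,384)],.014)); print(onz("wrist",[(277,258),(277,384)],.06))
E
```

```text
[[ 0.4521 -0.3072  0.014 ]
 [ 0.4546 -0.3813  0.014 ]
 [ 0.4355 -0.3278  0.014 ]
 [ 0.342  -0.3293  0.014 ]]
[[ 0.4581 -0.3277  0.06  ]
 [ 0.389  -0.3288  0.06  ]]
```

```bash
python3 -m jog '[[9,0,-8,0,0,0,1],[8,0,-7,0.2,0,-0.2,1],[0,8,0,0,0,0,1],[0,15,0,0,0,0,1],[0,12,0,0,0,0,1],[0,7,0,0,0,0,1],[0,0,0,0,0,0,1],[0,0,0,0,0,0,1]]'
python3 - <<'E'
from h import *
st()
cv2.imwrite("pics/w7.png",camera("wrist"))
crop(camera("scene"),250,210,450,350,4,"pics/s7.png")
E
```

```text
time_s: 5.92
eef_pos: [0.4333, -0.3473, 0.012]
eef_rot: [0.504, -0.504, 0.494, -0.497]
wrist_force: [-0.2, -0.3, -0.9]
opening: 0.182
t 5.92 p [ 0.4333 -0.3473  0.012 ] q [-0.8897  0.4338  1.7888  0.0006  0.9149  0.6642] F [-0.1965 -0.3459 -0.9388] op 0.182
[[ 0.0165  0.0029  0.9999]
 [-0.9999 -0.0028  0.0165]
 [ 0.0028 -1.      0.0028]]
```

View pics/w7.png

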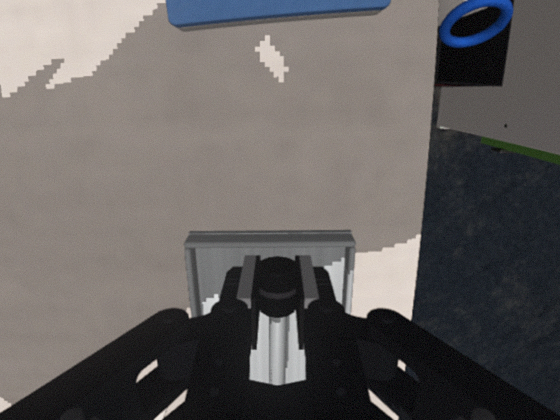

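View pics/s7.png

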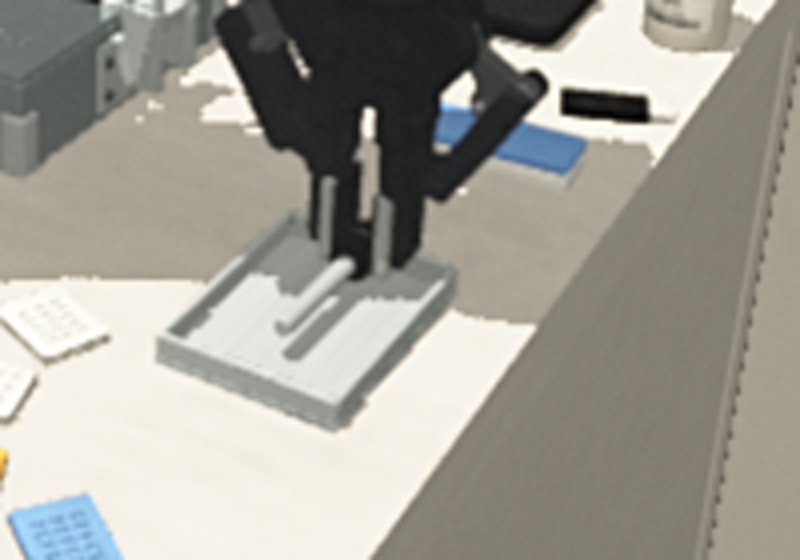

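```bash
python3 -m jog '[[0,4,-2,0,0,0,1],[0,3,0,0,0,0,1],[0,0,0,0,0,0,1],[0,0,0,0,0,0,1]]'; python3 -m jog '[[0,0,0,0,0,0,0.4],[0,0,0,0,0,0,0.4],[0,0,0,0,0,0,0.4],[0,0,0,0,0,0,0.4]]'
python3 -m jog '[[0,-15,0,0,0,0,0.4],[0,-30,0,0,0,0,0.4],[0,-40,0,0,0,0,0.2],[0,-30,0,0,0,0,0],[0,0,0,0,0,0,0]]'
python3 - <<'E'
from h import *
st()
cv2.imwrite("pics/w8.png",camera("wrist"))
E
```

```text
time_s: 6.35
eef_pos: [0.4317, -0.348, 0.0058]
eef_rot: [-0.504, 0.504, -0.494, 0.498]
wrist_force: [-1.0, -0.2, 2.4]
opening: 0.18
time_s: 6.68
eef_pos: [0.4314, -0.3475, 0.0052]
eef_rot: [-0.504, 0.504, -0.494, 0.498]
wrist_force: [-0.5, -0.7, 0.5]
opening: 0.3
time_s: 7.1
eef_pos: [0.4341, -0.3506, 0.1274]
eef_rot: [-0.504, 0.505, -0.49, 0.502]
wrist_force: [1.1, -1.5, 0.9]
opening: 0.501
t 7.1 p [ 0.4341 -0.3506  0.1274] q [-0.8924  0.2486  1.7513  0.0006  1.1249  0.6613] F [ 1.061  -1.5335  0.9259] op 0.501
[[ 0.0168  0.0109  0.9998]
 [-0.9998 -0.0127  0.0169]
 [ 0.0129 -0.9999  0.0107]]
```

View pics/w8.png

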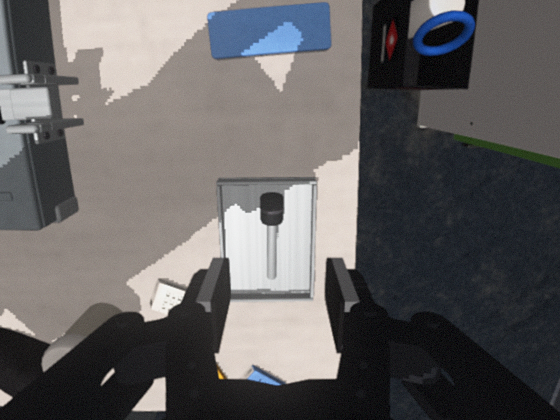

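```bash
cat > kin.py <<'E'
from h import *
from scipy.optimize import least_squares
D=[([-1.3923,.1814,1.6078,0,1.3538,-.2063],[.2158,-.5325,.2306]),([-.884,.0185,1.8131,.0028,1.3134,.6791],[.3974,-.2975,.2174]),([-.6489,.1209,1.7637,-.0038,1.2566,.9252],[.4816,-.2189,.1894]),([-.5706,.3495,1.7096,-.0005,1.0863,.9911],[.5374,-.2051,.0893]),([-.5629,.4036,1.7182,0,1.0201,.9913],[.5412,-.2023,.0553]),([-.5422,.4429,1.6629,.0006,1.0338,1.0115],[.5641,-.2021,.0545]),([-.5085,.4211,1.5301,0,1.1836,1.046],[.6052,-.2026,.124]),([-.8897,.4338,1.7888,.0006,.9149,.6642],[.4333,-.3473,.012]),([-.8924,.2486,1.7513,0,1.1249,.6613],[.4341,-.3506,.1274])]
Ry=lambda a:R.from_euler('y',a); Rz=lambda a:R.from_euler('z',a)
Lt=.25
def rot(q): # tool (z along approach)
    return Rz(q[0])*Ry(q[1]+q[2])*Rz(q[3])*Ry(q[4])*Rz(q[5])
def fk(q,k,Lt=Lt):
    a1,dz,L2,a2,a3,L3,yo=k
    v=np.array([a1,yo,dz])+Ry(q[1]).apply([a2,0,L2])+Ry(q[1]+q[2]).apply([a3,0,L3])
    return Rz(q[0]).apply(v)+rot(q).apply([0,0,Lt])
if __name__=="__main__":
    s=least_squares(lambda k:np.ravel([fk(q,k)-np.array(p) for q,p in D]),[0,.2,.4,0,0,.4,0])
    print(s.x,np.abs(s.fun).max()); np.save("kin.npy",s.x)
    p,r,o=tool(); M=rot(o["q"]).as_matrix(); print(M.T@r.as_matrix())
E
python3 kin.py
```

```text
[-0.0001  0.2438  0.4389 -0.0001  0.0854  0.5146  0.1178] 0.0007332943205665687
[[-1. -0.  0.]
 [ 0.  0.  1.]
 [ 0.  1. -0.]]
```

```bash
cat >> kin.py <<'E'
M=np.array([[-1,0,0],[0,0,1],[0,1,0]],float)
lo=np.array([-2.99,-.89,.3,-1.14,0,-3.12]);hi=np.array([2.99,2.07,2.58,4.28,2.63,3.12])
def ik(pos,yd,xd,q0):
    k=np.load("kin.npy")
    yd=np.array(yd,float);yd/=np.linalg.norm(yd);xd=np.array(xd,float);xd-=yd*(xd@yd);xd/=np.linalg.norm(xd)
    T=R.from_matrix(np.c_[xd,yd,np.cross(xd,yd)])
    f=lambda q:np.r_[10*(fk(q,k)-pos),(T.inv()*rot(q)*R.from_matrix(M)).as_rotvec()]
    s=least_squares(f,np.clip(q0,lo+1e-3,hi-1e-3),bounds=(lo,hi)); return s.x,np.abs(s.fun).max()
E
cat > t.py <<'E'
from kin import *
q0=tool()[2]["q"]
for sx in (-1,1):
  for q4 in (0,.0):
    q=q0.copy(); q[5]=2.6 if sx<0 else -.5; q[0]=-.4
    print("side",sx)
    for lean in (0,20,35,50): # + : back toward +Y
        a=np.radians(lean); h=np.array([.506,-.059,.048]); d=np.array([0,-np.cos(a),np.sin(a)]);n=np.array([0,np.sin(a),np.cos(a)])
        g=h+d*.098+n*.022; q,e=ik(g+np.array([0,0,0]),-n,[sx,0,0],q); print("lid",lean,q,round(e,4))
    q=q0.copy(); q[5]=2.6 if sx<0 else -.5; q[0]=-.4
    for lean in (0,15,30,37):
        a=np.radians(lean);y=[0,np.sin(a),-np.cos(a)]
        for pos in ([.553,-.336,.01],[.55,-.2,.12],[.465,-.115,.02],[.546,-.115,.02]):
            Q,e=ik(pos,y,[sx,0,0],q);print("mail",lean,pos,Q,round(e,4))
        q=Q
E
python3 t.py
```

```text
side -1
lid 0 [-0.5251  0.2888  1.8389 -0.      1.0139  2.6165] 0.0
lid 20 [-0.3476  0.2201  1.8836 -0.4049  0.9549  3.0163] 0.0
lid 35 [-0.2492  0.2031  1.8919 -0.5932  0.9952  3.12  ] 0.1045
lid 50 [-0.1582  0.2089  1.8823 -0.723   1.071   3.12  ] 0.2442
mail 0 [0.553, -0.336, 0.01] [-0.7291  0.597   1.5365 -0.      1.0081  2.4125] 0.0
mail 0 [0.55, -0.2, 0.12] [-0.5514  0.324   1.6715 -0.      1.1461  2.5902] 0.0
mail 0 [0.465, -0.115, 0.02] [-0.4909  0.2856  1.9795 -0.      0.8765  2.6507] 0.0
mail 0 [0.546, -0.115, 0.02] [-0.4203  0.426   1.7783 -0.      0.9373  2.7213] 0.0
mail 15 [0.553, -0.336, 0.01] [-0.8004  0.6727  1.4325  0.1923  1.2322  2.2593] 0.0
mail 15 [0.55, -0.2, 0.12] [-0.6428  0.3851  1.6086  0.2159  1.313   2.4263] 0.0
mail 15 [0.465, -0.115, 0.02] [-0.6073  0.3379  1.9316  0.2494  1.0377  2.3892] 0.0
mail 15 [0.546, -0.115, 0.02] [-0.5244  0.47    1.7348  0.2563  1.0841  2.4801] 0.0
mail 30 [0.553, -0.336, 0.01] [-0.8593  0.775   1.3184  0.3345  1.4665  2.176 ] 0.0
mail 30 [0.55, -0.2, 0.12] [-0.7192  0.4729  1.5415  0.3868  1.4965  2.3205] 0.0
mail 30 [0.465, 
[... 4525 characters left out ...]
.7348  0.2563  1.0841 -0.6615] 0.0
mail 30 [0.553, -0.336, 0.01] [-0.8593  0.775   1.3184  0.3345  1.4665 -0.9656] 0.0
mail 30 [0.55, -0.2, 0.12] [-0.7192  0.4729  1.5415  0.3868  1.4965 -0.8211] 0.0
mail 30 [0.465, -0.115, 0.02] [-0.7035  0.4297  1.8694  0.4166  1.2291 -0.9223] 0.0
mail 30 [0.546, -0.115, 0.02] [-0.613   0.5494  1.6775  0.4431  1.2657 -0.8237] 0.0
mail 37 [0.553, -0.336, 0.01] [-0.8821  0.8293  1.2635  0.3925  1.5754 -0.9873] 0.0
mail 37 [0.55, -0.2, 0.12] [-0.7489  0.5206  1.5099  0.4565  1.5836 -0.8547] 0.0
mail 37 [0.465, -0.115, 0.02] [-0.7405  0.4827  1.837   0.4761  1.3219 -0.979 ] 0.0
mail 37 [0.546, -0.115, 0.02] [-0.6478  0.596   1.6473  0.5135  1.3557 -0.8782] 0.0
```

```bash
cat > lid.py <<'E'
from kin import *
th=np.radians(.8); C=np.array([.5055,-.124,0]); ex=np.array([-np.sin(th),np.cos(th),0]); ey=np.array([-np.cos(th),-np.sin(th),0]); ez=np.array([0,0,1.])
def lidpose(deg,lean,h=.026,dx=0):
    a=np.radians(deg); d=-ex*np.cos(a)+ez*np.sin(a); n=ex*np.sin(a)+ez*np.cos(a)
    g=C+ex*.065+ez*.048+d*(.098+dx)+n*h
    l=np.radians(lean); y=-(ex*np.sin(l)+ez*np.cos(l))
    return g+y*.0187, y, ey
E
python3 - <<'E'
from lid import *
q=tool()[2]["q"].copy(); q[5]=2.6
for deg in (0,10,20,30,40,51.6):
    p,y,x=lidpose(deg,-15+35*deg/51.6); q,e=ik(p,y,x,q); print(deg,p,q,round(e,4))
p,y,x=lidpose(0,-15); st(); go(p-.06*y,[0,0,-1],ey); go(p,y,x)
E
```

```text
0 [ 0.5059 -0.1522  0.0559] [-0.6197  0.3669  1.7907  0.2304  1.1514  2.3961] 0.0
10 [ 0.5058 -0.1483  0.0721] [-0.5691  0.3068  1.8161  0.1342  1.1016  2.4929] 0.0
20 [ 0.5057 -0.1417  0.0873] [-0.51    0.2555  1.8389  0.0248  1.0599  2.6053] 0.0
30 [ 0.5056 -0.1326  0.1009] [-0.4429  0.2153  1.8582 -0.0978  1.029   2.7335] 0.0
40 [ 0.5055 -0.1213  0.1126] [-0.3687  0.1883  1.8733 -0.232   1.0122  2.8756] 0.0
51.6 [ 0.5052 -0.1059  0.1234] [-0.2761  0.1761  1.8848 -0.3964  1.0138  3.0518] 0.0
t 7.15 p [ 0.4331 -0.3495  0.1245] q [-0.8926  0.2517  1.7543  0.0006  1.1224  0.6613] F [-0.3041  0.1795 -0.1374] op 0.501
[[ 0.0167  0.0086  0.9998]
 [-0.9998 -0.0099  0.0168]
 [ 0.0101 -0.9999  0.0085]]
rotvec deg [-0.8348 90.1561  0.07  ]
shift now axes [-180.6256    9.3978   75.9952] after turn [ -75.5835   10.5697 -180.7335]
rotvec deg [-12.5967  89.6147  11.8688]
shift now axes [-196.737    67.1924   75.547 ] after turn [ -75.5835  116.9868 -171.8396]
```

```bash
python3 -m jog '[[0,0,0,0,7,0,0],[0,0,0,0,7,0,0],[0,0,0,0,7,0,0],[0,0,0,0,7,0,0],[0,0,0,0,7,0,0],[0,0,0,0,7,0,0],[0,0,0,0,7,0,0],[0,0,0,0,7,0,0]]'
python3 -m jog '[[0,0,0,0,7,0,0],[0,0,0,0,7,0,0],[0,0,0,0,7,0,0],[0,0,0,0,7,0,0],[0,0,0,0,6,0,0],[0,0,0,0,0,0,0],[0,0,0,0,0,0,0]]'
python3 - <<'E'
from lid import *
p,y,x=lidpose(0,-15); st(); go(p-.06*y,y,x)
E
```

```text
time_s: 7.82
eef_pos: [0.4303, -0.3463, 0.1186]
eef_rot: [-0.211, 0.21, -0.674, 0.676]
wrist_force: [-0.2, 0.6, -0.2]
opening: 0.499
time_s: 8.4
eef_pos: [0.4306, -0.3465, 0.1191]
eef_rot: [-0.008, 0.006, -0.706, 0.708]
wrist_force: [0.1, -0.5, -0.8]
opening: 0.5
t 8.4 p [ 0.4306 -0.3465  0.1191] q [-0.8928  0.2579  1.7589  0.0005  1.1219  2.2289] F [ 0.0597 -0.4601 -0.8324] op 0.5
[[-0.9998  0.0022  0.0197]
 [-0.0197 -0.0019 -0.9998]
 [-0.0021 -1.      0.002 ]]
rotvec deg [-15.1122   0.3428  -0.0787]
shift now axes [ -79.0551    5.0385 -177.3352] after turn [ -78.0477   51.0524 -170.3675]
```

```bash
python3 -m jog '[[0,0,0,-5,0,0,0],[0,0,0,-5,0,0,0],[0,0,0,-5,0,0,0],[-20,10,-35,0,0,0,0],[-20,10,-35,0,0,0,0],[-20,10,-35,0,0,0,0],[-18,10,-35,0,0,0,0],[0,10,-30,0,0,0,0]]'
python3 -m jog '[[0,0,0,0,0,0,0],[0,0,0,0,0,0,0]]'
python3 - <<'E'
from lid import *
p,y,x=lidpose(0,-15); st(); go(p,y,x)
m=camera_model("wrist"); im=camera("wrist"); cv2.imwrite("pics/w9.png",im); np.save("w9.npy",m["pose"])
E
```

```text
time_s: 9.07
eef_pos: [0.5082, -0.1668, 0.1156]
eef_rot: [0.009, -0.006, 0.792, -0.61]
wrist_force: [-0.4, 0.7, 0.2]
opening: 0.496
time_s: 9.23
eef_pos: [0.5057, -0.1667, 0.115]
eef_rot: [0.008, -0.008, 0.792, -0.61]
wrist_force: [0.0, -0.7, 0.4]
opening: 0.498
t 9.23 p [ 0.5057 -0.1667  0.115 ] q [-0.6661  0.304   1.7345  0.2101  1.274   2.3738] F [ 0.037  -0.6863  0.3504] op 0.498
[[-0.9997 -0.003   0.0224]
 [-0.0224  0.2561 -0.9664]
 [-0.0028 -0.9666 -0.2561]]
rotvec deg [-0.1599  0.5086 -0.0305]
shift now axes [-0.3224 60.7881  1.0314] after turn [-0.3647 60.7848  1.1979]
```

View pics/w9.png

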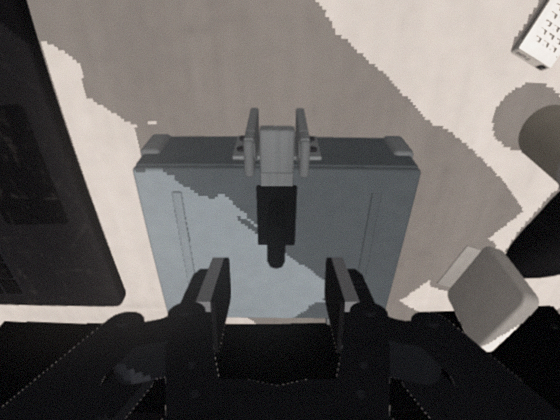

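```bash
python3 - <<'E'
from lid import *
m=camera_model("wrist"); m["pose"]=np.load("w9.npy")
for n,X in (("tab top",[C+ex*(-.033+sx*.015)+ey*sy*.005+ez*.085 for sx in(-1,1) for sy in (-1,1)]),("tab bot",[C+ex*(-.033-.015)+ey*sy*.005+ez*.051 for sy in (-1,1)]),("lid",[C+ex*-.065+ey*s*.085+ez*.051 for s in (-1,1)]),("hasp",[C+ex*-.081+ez*.063])): print(n,proj("wrist",X,m).round(0).tolist())
E
```

```text
tab top [[267.0, 225.0], [286.0, 225.0], [267.0, 268.0], [285.0, 268.0]]
tab bot [[268.0, 191.0], [285.0, 191.0]]
lid [[130.0, 165.0], [424.0, 167.0]]
hasp [[277.0, 148.0]]
```

```bash
python3 -m jog '[[0,15,0,0,0.5,0,0],[0,20,0,0,0,0,0],[0,15,0,0,0,0,0.2],[0,6,1,0,0,0,0.3],[0,0,0,0,0,0,0.4],[0,0,0,0,0,0,0.4]]'
python3 - <<'E'
from lid import *
p,y,x=lidpose(0,-15,h=.031); st(); go(p,y,x)
crop(camera("scene"),190,150,340,260,5,"pics/s10.png"); cv2.imwrite("pics/w10.png",camera("wrist"))
E
```

```text
time_s: 9.78
eef_pos: [0.5062, -0.1566, 0.0614]
eef_rot: [0.003, -0.003, 0.792, -0.61]
wrist_force: [0.7, 0.3, -0.4]
opening: 0.302
t 9.78 p [ 0.5062 -0.1566  0.0614] q [-0.6514  0.3768  1.7677  0.2223  1.1653  2.3773] F [ 0.7271  0.2587 -0.4349] op 0.302
[[-1.     -0.0006  0.0075]
 [-0.0074  0.2552 -0.9669]
 [-0.0013 -0.9669 -0.2552]]
rotvec deg [-0.2139 -0.3412 -0.1703]
shift now axes [ 0.2585  1.6124 -4.1427] after turn [ 0.2291  1.6286 -4.1381]
```

View pics/s10.png

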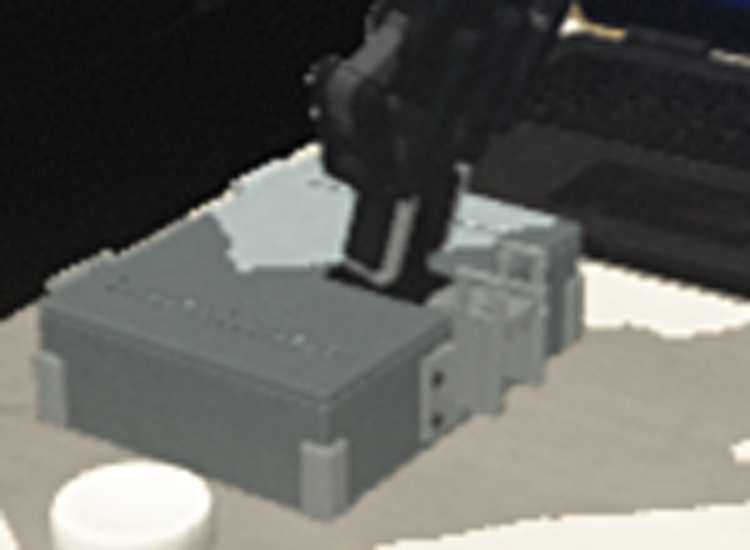

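View pics/w10.png

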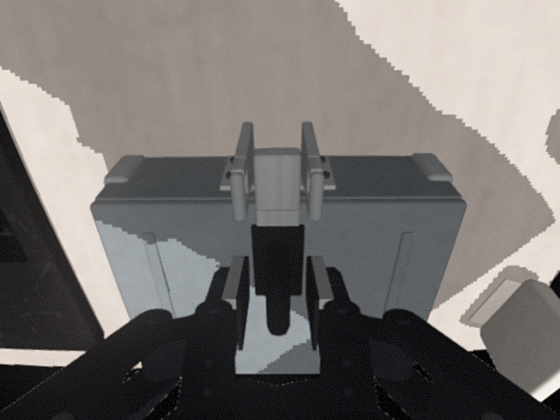

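```bash
python3 -m jog '[[0,1,-3,0,0,0,0.6],[0,0,0,0,0,0,1],[0,0,0,0,0,0,1],[0,0,0,0,0,0,1],[0,0,0,0,0,0,1],[0,0,0,0,0,0,1]]'
python3 - <<'E'
from lid import *
st()
p0,r0,o=tool()
# actual grasp: h
y=r0.as_matrix()[:,1]; g=p0-y*.0187; print("g",g,"h",g[2]-.048)
E
```

```text
time_s: 10.38
eef_pos: [0.5064, -0.1525, 0.0621]
eef_rot: [0.004, -0.003, 0.792, -0.61]
wrist_force: [-2.0, 0.5, 6.2]
opening: 0.105
t 10.38 p [ 0.5064 -0.1525  0.0621] q [-0.6451  0.3727  1.7717  0.2232  1.1637  2.3814] F [-2.0396  0.4852  6.2091] op 0.105
[[-1.     -0.0004  0.0091]
 [-0.0089  0.2547 -0.967 ]
 [-0.002  -0.967  -0.2547]]
g [ 0.5064 -0.1573  0.0802] h 0.032163488179906746
```

```bash
cat > plan.py <<'E'
from lid import *
import sys
def plan(d0,d1,l0,l1,n,h=.032,dx=0.0):
    P=[]
    for i in range(n+1):
        s=i/n; p,y,x=lidpose(d0+(d1-d0)*s,l0+(l1-l0)*s,h,dx); x=x-y*(x@y); P.append((p,R.from_matrix(np.c_[x,y,np.cross(x,y)])))
    for (p,r),(p2,r2) in zip(P,P[1:]):
        print(np.round(r.inv().apply(p2-p)*1000,1), np.round(np.degrees((r.inv()*r2).as_rotvec()),2))
if __name__=="__main__":
    a=[float(v) for v in sys.argv[1:]]; plan(*a[:4],int(a[4]))
E
python3 plan.py 0 52 -15 15 16
```

```text
[-0.  -4.8 -2.7] [1.87 0.   0.  ]
[-0.  -4.7 -2.8] [ 1.88  0.   -0.  ]
[ 0.  -4.7 -2.9] [1.88 0.   0.  ]
[ 0.  -4.6 -3.1] [1.87 0.   0.  ]
[-0.  -4.5 -3.2] [1.88 0.   0.  ]
[ 0.  -4.4 -3.3] [ 1.87  0.   -0.  ]
[ 0.  -4.3 -3.4] [1.88 0.   0.  ]
[-0.  -4.2 -3.5] [1.87 0.   0.  ]
[-0.  -4.1 -3.6] [ 1.87 -0.   -0.  ]
[ 0.  -4.  -3.7] [ 1.88  0.   -0.  ]
[-0.  -3.9 -3.8] [ 1.87 -0.    0.  ]
[ 0.  -3.8 -3.9] [ 1.88  0.   -0.  ]
[ 0.  -3.7 -3.9] [1.87 0.   0.  ]
[ 0.  -3.6 -4. ] [ 1.88 -0.    0.  ]
[-0.  -3.5 -4.1] [ 1.88 -0.   -0.  ]
[-0.  -3.3 -4.2] [ 1.87  0.   -0.  ]
```

```bash
python3 -m jog '[[0,-4.8,-2.7,1.9,0,0,1],[0,-4.7,-2.8,1.9,0,0,1],[0,-4.7,-2.9,1.9,0,0,1],[0,-4.6,-3.1,1.9,0,0,1],[0,-4.5,-3.2,1.9,0,0,1]]'
python3 - <<'E'
from lid import *
st(); p,y,x=lidpose(52*5/16,-15+30*5/16,.032); print(p); go(p,y,x)
crop(camera("scene"),190,120,340,240,5,"pics/s11.png")
E
```

```text
time_s: 10.8
eef_pos: [0.5063, -0.1435, 0.0865]
eef_rot: [0.004, -0.002, 0.737, -0.675]
wrist_force: [1.9, -2.7, -7.2]
opening: 0.1
t 10.8 p [ 0.5063 -0.1435  0.0865] q [-0.5493  0.2728  1.8215  0.0852  1.0934  2.5426] F [ 1.8668 -2.6935 -7.1741] op 0.1
[[-1.      0.0016  0.0089]
 [-0.0087  0.0877 -0.9961]
 [-0.0023 -0.9961 -0.0877]]
[ 0.5058 -0.1423  0.0875]
rotvec deg [-0.5963 -0.2878 -0.1612]
shift now axes [ 0.5051 -0.9414 -1.3372] after turn [ 0.5009 -0.926  -1.3494]
```

View pics/s11.png

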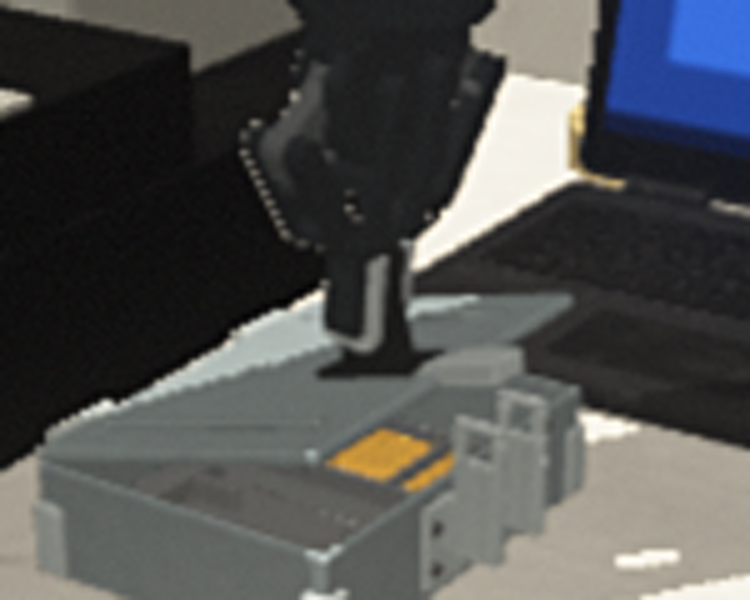

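```bash
python3 -m jog '[[0,-5,-3.8,1.8,0,0,1],[0,-4.3,-3.4,1.8,0,0,1],[0,-4.2,-3.5,1.8,0,0,1],[0,-4.1,-3.6,1.8,0,0,1],[0,-4,-3.7,1.8,0,0,1],[0,-3.9,-3.8,1.8,0,0,1],[0,-3.8,-3.9,1.8,0,0,1]]'
python3 - <<'E'
from lid import *
st(); p,y,x=lidpose(39,7.5,.032); print(p); go(p,y,x)
E
```

```text
time_s: 11.43
eef_pos: [0.5058, -0.1182, 0.1159]
eef_rot: [-0.004, 0.002, -0.659, 0.752]
wrist_force: [2.0, -6.9, -5.0]
opening: 0.102
t 11.43 p [ 0.5058 -0.1182  0.1159] q [-0.3829  0.1819  1.8663 -0.1397  1.0459  2.8173] F [ 2.0175 -6.8763 -4.9722] op 0.102
[[-1.      0.0026  0.0085]
 [-0.0088 -0.131  -0.9913]
 [-0.0015 -0.9914  0.131 ]]
[ 0.5054 -0.1175  0.116 ]
rotvec deg [-0.0271 -0.3058 -0.0446]
shift now axes [ 0.4194 -0.2026 -0.6714] after turn [ 0.416  -0.2019 -0.6737]
```

```bash
python3 -m jog '[[0,-4.1,-4.7,1.8,0,0,1],[0,-3.6,-4,1.8,0,0,1],[0,-3.5,-4.1,1.8,0,0,1]]'; python3 -m jog '[[0,-3.3,-4.2,1.5,0,0,1],[0,-1,-1.2,0,0,0,1],[0,0,0,0,0,0,1]]'
python3 - <<'E'
from lid import *
st(); p,y,x=lidpose(51.6,15,.032); print(p); go(p,y,x)
crop(camera("scene"),190,100,340,240,4.2,"pics/s12.png")
E
```

```text
time_s: 11.68
eef_pos: [0.5056, -0.1035, 0.1249]
eef_rot: [-0.004, 0.002, -0.623, 0.782]
wrist_force: [0.6, -6.2, -7.9]
opening: 0.101
time_s: 11.93
eef_pos: [0.5055, -0.0964, 0.1279]
eef_rot: [-0.004, 0.003, -0.614, 0.79]
wrist_force: [-0.2, -3.4, 0.1]
opening: 0.101
t 11.93 p [ 0.5055 -0.0964  0.1279] q [-0.2706  0.162   1.878  -0.277   1.0478  2.9939] F [-0.1743 -3.418   0.1078] op 0.101
[[-1.      0.0029  0.0093]
 [-0.0097 -0.2467 -0.9691]
 [-0.0006 -0.9691  0.2467]]
[ 0.5052 -0.0996  0.1266]
rotvec deg [ 0.7189 -0.243   0.0309]
shift now axes [0.3576 2.0892 2.8407] after turn [0.3707 2.1244 2.8127]
```

View pics/s12.png

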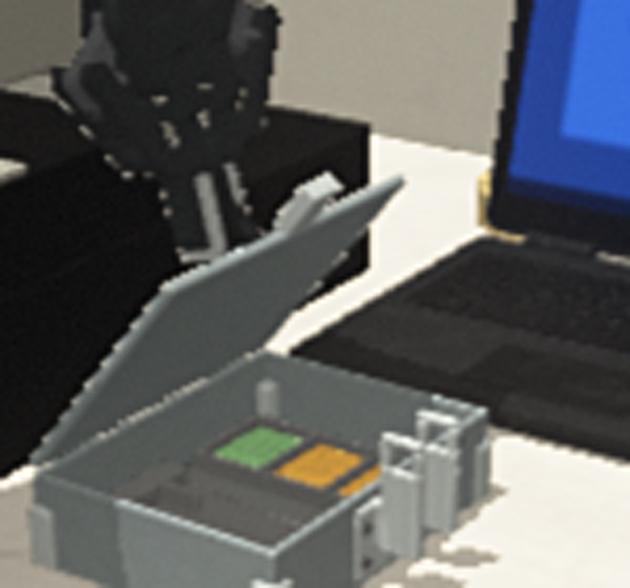

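```bash
python3 -m jog '[[0,-1.5,-2,0,0,0,1],[0,-0.7,-1,0,0,0,1],[0,0,0,0,0,0,1],[0,0,0,0,0,0,1]]'
python3 - <<'E'
from lid import *
st()
E
```

```text
time_s: 12.32
eef_pos: [0.5054, -0.0951, 0.1284]
eef_rot: [-0.003, 0.002, -0.613, 0.79]
wrist_force: [5.4, -14.9, -13.2]
opening: 0.102
t 12.32 p [ 0.5054 -0.0951  0.1284] q [-0.2671  0.1615  1.8777 -0.2789  1.0495  2.9997] F [  5.384  -14.8908 -13.161 ] op 0.102
[[-1.      0.0026  0.0077]
 [-0.0081 -0.2482 -0.9687]
 [-0.0006 -0.9687  0.2483]]
```

```bash
python3 -m jog '[[0,-0.7,-1,0,0,0,1],[0,0,0,0,0,0,1]]'; python3 -m jog '[[0,0,0,0,0,0,0.4],[0,0,0,0,0,0,0.4],[0,0,0,0,0,0,0.2],[0,0,0,0,0,0,0.2]]'; python3 -m jog '[[0,-20,0,0,0,0,0.1],[0,-30,0,0,0,0,0],[0,-40,0,0,0,0,0],[0,0,0,0,0,0,0]]'
python3 - <<'E'
from lid import *
st()
crop(camera("scene"),190,80,340,240,4,"pics/s13.png"); cv2.imwrite("pics/w13.png",camera("wrist"))
crop(camera("top"),205,140,365,270,5,"pics/t13.png")
E
```

```text
time_s: 12.48
eef_pos: [0.5054, -0.095, 0.1284]
eef_rot: [-0.003, 0.002, -0.612, 0.791]
wrist_force: [7.4, -21.2, -18.9]
opening: 0.101
time_s: 12.82
eef_pos: [0.5056, -0.0912, 0.1299]
eef_rot: [-0.004, 0.002, -0.614, 0.789]
wrist_force: [0.1, 0.1, -0.0]
opening: 0.403
time_s: 13.15
eef_pos: [0.5093, -0.0688, 0.2249]
eef_rot: [-0.008, -0.002, -0.613, 0.79]
wrist_force: [1.4, 0.3, 1.3]
opening: 0.499
t 13.15 p [ 0.5093 -0.0688  0.2249] q [-0.2156  0.0378  1.7984 -0.2544  1.2455  2.9922] F [1.3583 0.2804 1.3454] op 0.499
[[-0.9999  0.0153  0.0063]
 [-0.0099 -0.2475 -0.9688]
 [-0.0133 -0.9688  0.2476]]
```

View pics/s13.png

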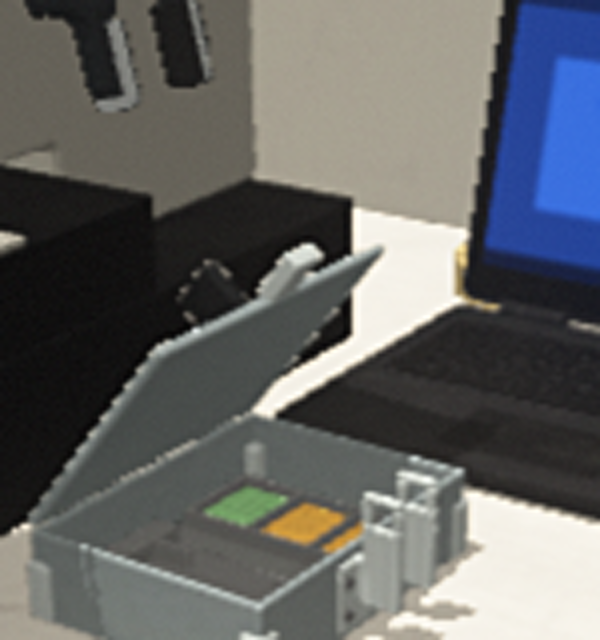

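View pics/w13.png

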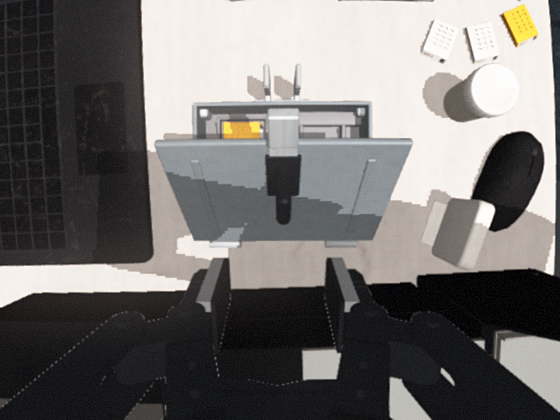

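```bash
python3 - <<'E'
from lid import *
print("free edge pred",proj("wrist",[C+ex*-.016+ey*s*.085+ez*.150 for s in(-1,1)]).round(0).tolist())
print("rim",onz("wrist",[(193,103),(371,102)],.045), [C+ex*-.065+ey*s*.085 for s in (-1,1)])
print(onz("top",np.array([[0,0]])+[0,0],0)[0]) 
p,y,x=lidpose(0,0); a=np.radians(36); yd=ex*np.sin(a)-ez*np.cos(a)
go([.55,-.25,.2249],[0,0,-1],ey)
E
```

```text
free edge pred [[145.0, 136.0], [411.0, 134.0]]
rim [[ 0.5851 -0.1823  0.045 ]
 [ 0.4198 -0.1847  0.045 ]] [array([ 0.5914, -0.1878,  0.    ]), array([ 0.4214, -0.1902,  0.    ])]
[1.0933 0.5566 0.    ]
rotvec deg [-14.2075  -0.3118  -0.1267]
shift now axes [-42.8628  37.5168 177.5735] after turn [-41.9142  -7.3346 181.5668]
```

View pics/t13.png

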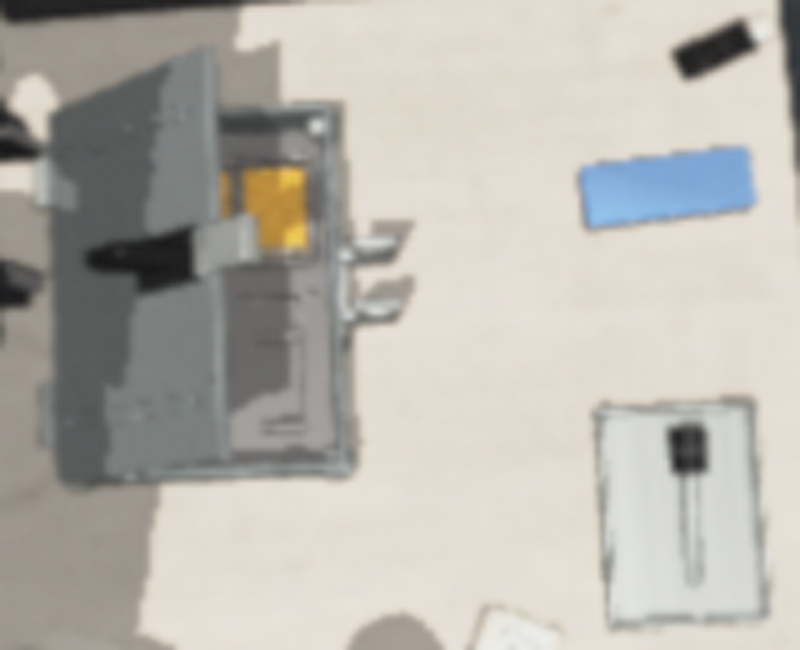

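```bash
python3 -m jog '[[-8,0,36,0,0,0,-0.3],[-8,0,36,0,0,0,-0.3],[-8,0,36,-7,0,0,-0.3],[-8,0,36,-7,0,0,-0.3],[-8,0,36,-7,0,0,-0.3],[0,0,30,-7,0,0,-0.3],[0,0,0,-7,0,0,-0.3],[0,0,0,-7,0,0,-0.3]]'
python3 -m jog '[[0,0,0,-7,0,0,-0.3],[0,0,0,0,-4,0,-0.3],[0,0,0,0,0,0,-0.3]]'
python3 - <<'E'
from lid import *
st()
b=np.radians(5.4); u=np.array([-np.sin(b),np.cos(b),0]); v=np.array([-np.cos(b),-np.sin(b),0]); a=np.radians(36)
yd=u*np.sin(a)-ez*np.cos(a)
T=np.array([.5525,-.3455,.008])+u*.010; print(T); go(T-yd*.08,yd,v)
print(ik(T,yd,v,tool()[2]["q"]))
E
```

```text
time_s: 13.97
eef_pos: [0.546, -0.2779, 0.2433]
eef_rot: [0.002, -0.002, 0.858, -0.514]
wrist_force: [0.3, 1.3, -1.0]
opening: 0.654
time_s: 14.22
eef_pos: [0.5453, -0.2763, 0.2402]
eef_rot: [0.031, -0.02, 0.887, -0.46]
wrist_force: [-0.2, -0.3, 0.4]
opening: 0.653
t 14.22 p [ 0.5453 -0.2763  0.2402] q [-0.8644  0.5255  1.2564  0.3923  1.8342  2.2121] F [-0.1566 -0.2706  0.3754] op 0.653
[[-0.9973 -0.0058  0.0738]
 [-0.0637  0.5755 -0.8153]
 [-0.0377 -0.8178 -0.5743]]
[ 0.5516 -0.3355  0.008 ]
rotvec deg [-0.9567 -0.1631 -2.7742]
shift now axes [  2.4623  75.918  183.4409] after turn [ -0.6172  72.8887 184.6809]
(array([-0.865 ,  0.8399,  1.2428,  0.3443,  1.5941,  2.0951]), np.float64(4.440892098500626e-15))
```

```bash
python3 -m jog '[[0,0,20,-0.9,0,-2.8,-0.3],[0,10,38,0,0,0,-0.3],[0,15,38,0,0,0,-0.3],[0,20,38,0,0,0,-0.3],[0,20,38,0,0,0,-0.3],[0,8,13,0,0,0,-0.3],[0,0,0,0,0,0,-0.3],[0,0,0,0,0,0,-0.3]]'
cat > mail.py <<'E'
from lid import *
b=np.radians(5.4); u=np.array([-np.sin(b),np.cos(b),0]); v=np.array([-np.cos(b),-np.sin(b),0]); a=np.radians(36)
yd=u*np.sin(a)-ez*np.cos(a)
T=np.array([.5525,-.3455,.008])+u*.010
E
python3 - <<'E'
from mail import *
st(); go(T,yd,v)
m=camera_model("wrist"); im=camera("wrist"); cv2.imwrite("pics/w14.png",im); np.save("w14.npy",m["pose"])
c=np.array([.5525,-.3455,.015]); print(proj("wrist",[c+u*i*.041+v*j*.015 for i,j in ((-1,-1),(-1,1),(1,1),(1,-1))],m))
E
```

```text
time_s: 14.88
eef_pos: [0.5568, -0.3806, 0.0792]
eef_rot: [0.021, -0.042, 0.889, -0.456]
wrist_force: [-0.7, 0.3, 0.4]
opening: 0.647
t 14.88 p [ 0.5568 -0.3806  0.0792] q [-0.9246  0.8901  1.0182  0.3177  1.7724  2.1015] F [-0.6978  0.3362  0.3854] op 0.647
[[-0.9957 -0.055   0.075 ]
 [-0.093   0.5812 -0.8084]
 [ 0.0008 -0.8119 -0.5838]]
rotvec deg [-0.2801 -0.0784  0.0031]
shift now axes [ 0.9977 84.2877  4.7645] after turn [ 1.0091 84.2634  5.1751]
[[251.0675 160.7973]
 [305.869  160.746 ]
 [298.6675 237.8966]
 [257.8058 237.9373]]
```

View pics/w14.png

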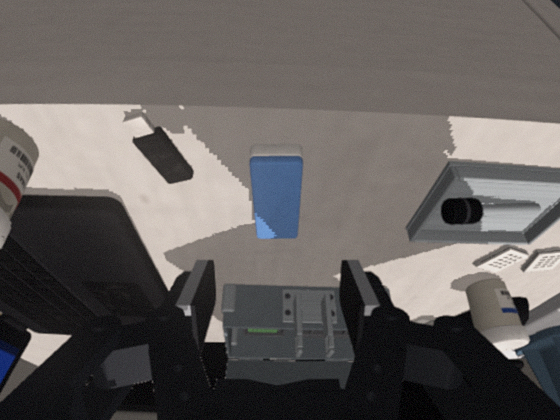

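```bash
python3 -m jog '[[0,20,2,0,0,0,-0.1],[0,25,2,0,0,0,-0.05],[0,18,1,0,0,0,-0.05],[0,8,0,0,0,0,-0.05],[0,4,0,0,0,0,-0.05],[0,0,0,0,0,0,-0.05]]'
python3 - <<'E'
from mail import *
st(); go(T,yd,v)
cv2.imwrite("pics/w15.png",camera("wrist")); crop(camera("scene"),300,180,460,290,5,"pics/s15.png")
E
```

```text
time_s: 15.43
eef_pos: [0.5542, -0.3422, 0.0178]
eef_rot: [0.023, -0.042, 0.888, -0.457]
wrist_force: [1.4, 0.2, 0.2]
opening: 0.523
t 15.43 p [ 0.5542 -0.3422  0.0178] q [-0.897   0.9077  1.1248  0.3259  1.6425  2.0833] F [1.379  0.2108 0.2278] op 0.523
[[-0.9955 -0.0531  0.0781]
 [-0.0944  0.5783 -0.8103]
 [-0.0021 -0.8141 -0.5807]]
rotvec deg [-0.4984  0.0862 -0.0867]
shift now axes [ 2.0569 11.958   0.1237] after turn [ 2.0385 11.9596  0.2308]
```

View pics/w15.png

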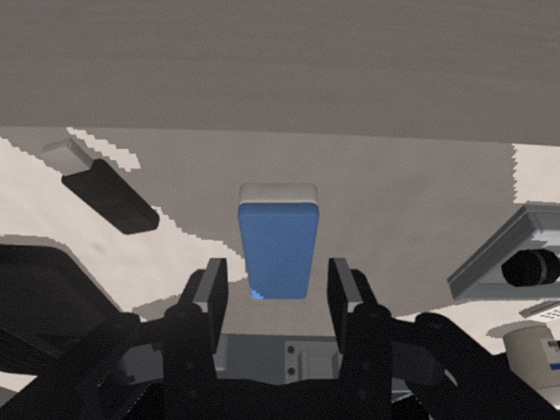

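View pics/s15.png

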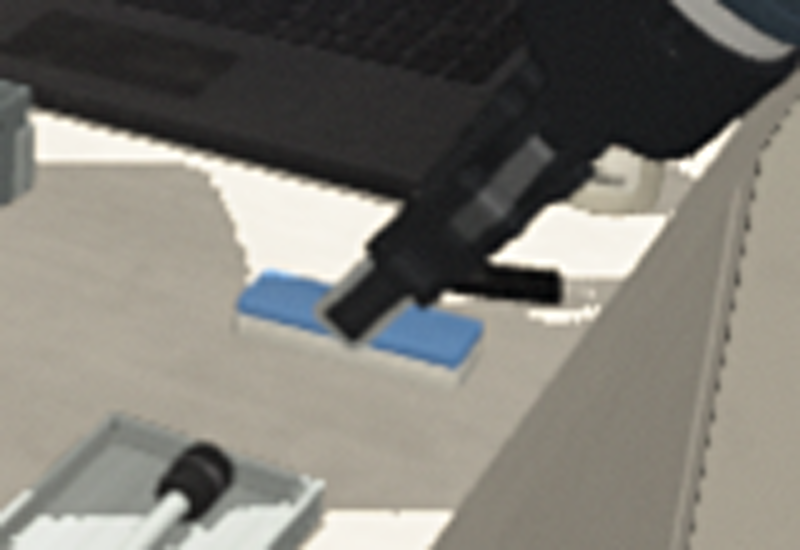

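```bash
python3 - <<'E'
from mail import *
e=onz("wrist",[(240,206),(318,206),(306,298),(250,298)],.015);print(e,e.mean(0), np.linalg.norm(e[0]-e[3]))
p=tool()[0]; c=e.mean(0); print((p-c)@u)
E
```

```text
[[ 0.5716 -0.3891  0.015 ]
 [ 0.5443 -0.3918  0.015 ]
 [ 0.5349 -0.3073  0.015 ]
 [ 0.5654 -0.3042  0.015 ]] [ 0.5541 -0.3481  0.015 ] 0.08519254440947804
0.004509056609435608
```

```bash
python3 -m jog '[[1,5,0,0,0,0,0],[0,4,0,0,0,0,0.1],[0,2,0,0,0,0,0.1],[0,0,0,0,0,0,0.1],[0,0,0,0,0,0,0.1]]'
python3 - <<'E'
from mail import *
st(); crop(camera("scene"),330,200,430,270,7,"pics/s16.png")
E
```

```text
time_s: 15.95
eef_pos: [0.5516, -0.3361, 0.0071]
eef_rot: [0.022, -0.041, 0.889, -0.456]
wrist_force: [0.2, -0.0, -0.2]
opening: 0.451
t 15.95 p [ 0.5516 -0.3361  0.0071] q [-0.8949  0.9127  1.1421  0.327   1.6227  2.0796] F [ 0.2183 -0.0086 -0.2253] op 0.451
[[-0.9956 -0.0538  0.0763]
 [-0.0934  0.5799 -0.8093]
 [-0.0007 -0.8129 -0.5824]]
```

View pics/s16.png

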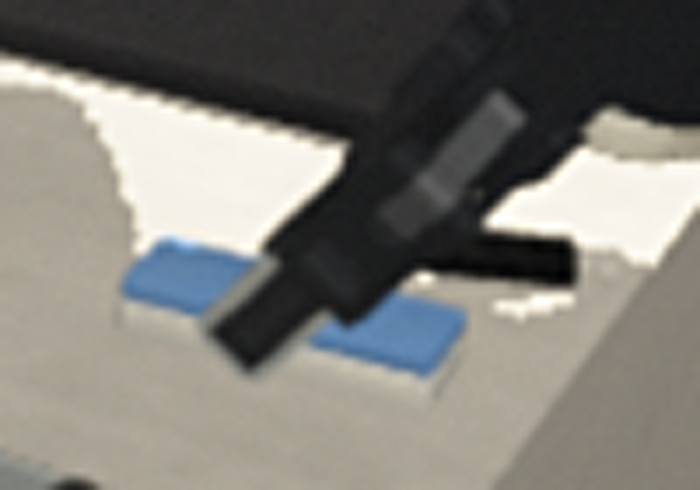

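```bash
python3 -m jog '[[0,0,0,0,0,0,0.5],[0,0,0,0,0,0,1],[0,0,0,0,0,0,1],[0,0,0,0,0,0,1],[0,0,0,0,0,0,1],[0,0,0,0,0,0,1]]'
python3 - <<'E'
from mail import *
st()
E
```

```text
time_s: 16.5
eef_pos: [0.552, -0.3365, 0.0076]
eef_rot: [0.022, -0.041, 0.888, -0.457]
wrist_force: [0.5, -1.4, 2.9]
opening: 0.331
t 16.5 p [ 0.552  -0.3365  0.0076] q [-0.8949  0.912   1.1416  0.3271  1.6226  2.0796] F [ 0.4628 -1.3638  2.9444] op 0.331
[[-0.9956 -0.0531  0.0768]
 [-0.0933  0.5791 -0.8099]
 [-0.0015 -0.8135 -0.5815]]
```

```bash
python3 -m jog '[[0,-8,-6,0,0,0,1],[0,-16,-11.5,0,0,0,1],[0,-20,-14.5,0,0,0,1],[0,-24,-17,0,0,0,1],[0,-24,-17,0,0,0,1],[0,-16,-11.5,0,0,0,1],[0,0,0,0,0,0,1],[0,0,0,0,0,0,1]]'
python3 - <<'E'
from mail import *
st()
m=camera_model("wrist"); im=camera("wrist"); cv2.imwrite("pics/w17.png",im); np.save("w17.npy",m["pose"])
crop(camera("scene"),220,80,480,280,3,"pics/s17.png")
E
```

```text
time_s: 17.17
eef_pos: [0.5521, -0.3364, 0.1417]
eef_rot: [0.023, -0.041, 0.888, -0.458]
wrist_force: [0.3, -0.4, -0.7]
opening: 0.33
t 17.17 p [ 0.5521 -0.3364  0.1417] q [-0.8946  0.7425  1.1305  0.3349  1.7914  2.138 ] F [ 0.3497 -0.441  -0.7075] op 0.33
[[-0.9956 -0.0522  0.0779]
 [-0.0937  0.5775 -0.811 ]
 [-0.0027 -0.8147 -0.5799]]
```

View pics/w17.png

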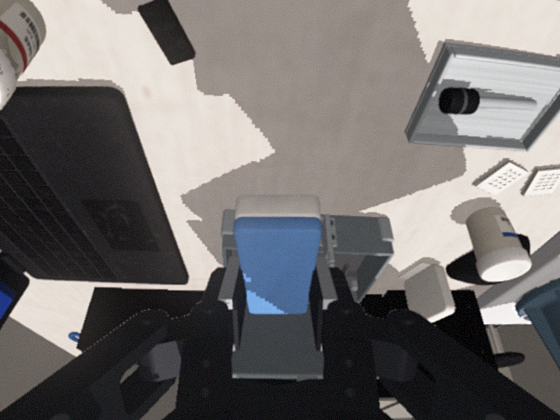

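View pics/s17.png

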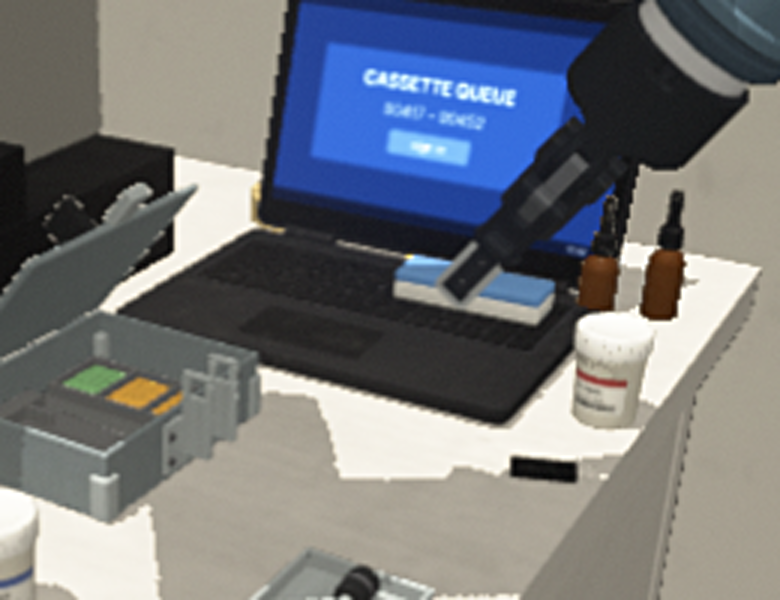

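```bash
python3 - <<'E'
from mail import *
m=camera_model("wrist"); m["pose"]=np.load("w17.npy"); p,r,o=tool()
im=cv2.imread("pics/w17.png"); crop(im,220,180,340,330,4,"pics/w17c.png")
c=np.array([.553,-.347,0]);
for dz in (.0075,):
  for off in (.008,.011,.014):
    cc=p-u*off+ez*dz; print(off,proj("wrist",[cc+u*i*.041+v*j*.015 for i,j in ((-1,-1),(-1,1),(1,1),(1,-1))],m).round(0).tolist(),proj("wrist",[cc-u*.041+v*j*.015-ez*.015 for j in (-1,1)],m).round(0).tolist())
E
```

```text
0.008 [[235.0, 224.0], [324.0, 224.0], [307.0, 310.0], [250.0, 310.0]] [[238.0, 189.0], [321.0, 189.0]]
0.011 [[234.0, 219.0], [325.0, 219.0], [307.0, 308.0], [250.0, 308.0]] [[237.0, 184.0], [322.0, 184.0]]
0.014 [[233.0, 214.0], [326.0, 214.0], [308.0, 306.0], [249.0, 305.0]] [[236.0, 178.0], [322.0, 178.0]]
```

View pics/w17c.png

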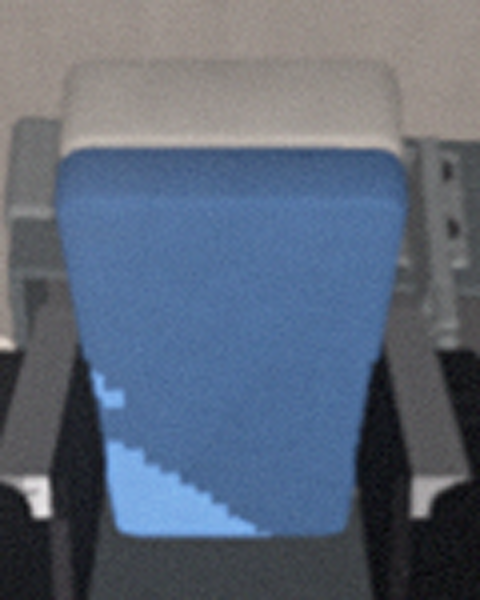

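```bash
python3 - <<'E'
from mail import *
st()
crop(camera("top"),280,120,400,220,6,"pics/t18.png"); crop(camera("scene"),330,140,430,200,7,"pics/s18.png")
E
```

```text
t 17.27 p [ 0.5511 -0.3353  0.1389] q [-0.8947  0.7458  1.1327  0.3348  1.791   2.138 ] F [ 0.1731 -0.2134 -0.7959] op 0.335
[[-0.9956 -0.0549  0.0758]
 [-0.0936  0.5808 -0.8087]
 [ 0.0004 -0.8122 -0.5834]]
```

View pics/t18.png

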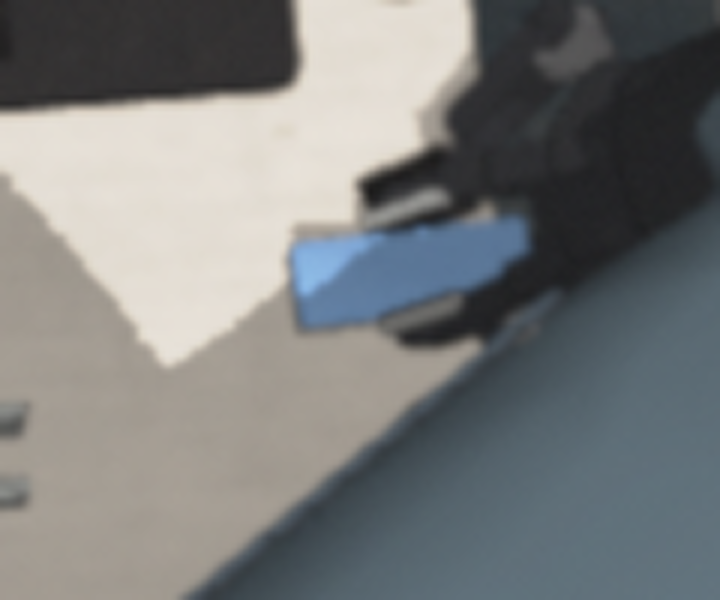

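View pics/s18.png

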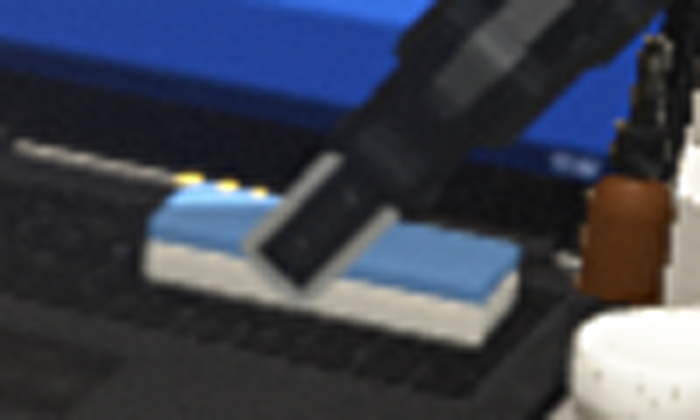

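```bash
python3 - <<'E'
from mail import *
e=onz("top",np.array([(293,240),(300,328)])/6+[280,120],.146); print(e,e.mean(0)); p=tool()[0]; print((e.mean(0)-p)@u)
S=lambda L:np.array(L)/7+[330,140]
e=onz("scene",S([(150,240),(487,298),(520,242),(185,183)]),.146); print(e,e.mean(0),(p-e.mean(0))@u)
e=onz("scene",S([(143,275),(480,345)]),.131); print(e,e.mean(0),(p-e.mean(0))@u)
E
```

```text
[[ 0.5628 -0.3046  0.146 ]
 [ 0.5321 -0.3055  0.146 ]] [ 0.5474 -0.305   0.146 ]
0.030231808526783616
[[ 0.5211 -0.3122  0.146 ]
 [ 0.5337 -0.3895  0.146 ]
 [ 0.5697 -0.3829  0.146 ]
 [ 0.559  -0.3024  0.146 ]] [ 0.5459 -0.3467  0.146 ] 0.011148256128038603
[[ 0.5343 -0.3049  0.131 ]
 [ 0.5415 -0.3865  0.131 ]] [ 0.5379 -0.3457  0.131 ] 0.00937473673764298
```

```bash
cat > ins.py <<'E'
from lid import *
C=np.array([.5055,-.123,0])
def F(off=.0105,z=.0172,dx=0,dy=0): return C+ey*(.0403+dy)+ex*(off+dx)+ez*z
def P(t,ang=31,**k):
    a=np.radians(ang); return F(**k)+t*(-ex*np.sin(a)+ez*np.cos(a))
def ori(lean):
    a=np.radians(lean); return ex*np.sin(a)-ez*np.cos(a),ey
def to(t,lean,**k): 
    y,x=ori(lean); go(P(t,**k),y,x)
E
python3 - <<'E'
from ins import *
print(P(120)); to(120,41)
y,x=ori(41); print(ik(P(120),y,x,tool()[2]["q"])); y,x=ori(36); print(ik(P(0),y,x,tool()[2]["q"]))
E
```

```text
[  1.328  -61.9116 102.8773]
rotvec deg [-5.2408  3.5405  2.8834]
shift now axes [   5094.1514 -119235.3177  -10226.4959] after turn [     82.7148 -117939.1918  -20926.8439]
(array([-1.791 ,  0.2814,  0.3   ,  2.0557,  0.1334,  2.0144]), np.float64(1016.1309397634767))
(array([-0.7301,  0.4817,  1.8391,  0.4644,  1.3075,  2.1622]), np.float64(4.2232512549365183e-13))
```

```bash
sed -i 's/F(\*\*k)+t\*(/F(**k)+t*.001*(/' ins.py; python3 - <<'E'
from ins import *
print(P(120)); to(120,41)
y,x=ori(41); print(ik(P(120),y,x,tool()[2]["q"]))
E
```

```text
[ 0.4659 -0.1749  0.1201]
rotvec deg [-5.2408  3.5405  2.8834]
shift now axes [  69.5909  112.6312 -125.2443] after turn [  82.7148  119.5617 -109.9003]
(array([-0.8317,  0.398 ,  1.7174,  0.4504,  1.5998,  2.1743]), np.float64(5.104422991149935e-11))
```

```bash
python3 -m jog '[[0,0,0,-5.2,3.5,2.9,1],[14,20,-18,0,0,0,1],[14,20,-18,0,0,0,1],[14,20,-18,0,0,0,1],[14,20,-18,0,0,0,1],[14,20,-18,0,0,0,1],[0,0,0,0,0,0,1],[0,0,0,0,0,0,1]]'
python3 - <<'E'
from ins import *
st(); to(120,41)
m=camera_model("wrist"); im=camera("wrist"); cv2.imwrite("pics/w19.png",im); np.save("w19.npy",m["pose"])
cv2.imwrite("pics/s19.png",camera("scene"))
E
```

```text
time_s: 18.03
eef_pos: [0.4786, -0.2014, 0.1219]
eef_rot: [0.003, -0.007, 0.91, -0.415]
wrist_force: [1.2, -0.6, -0.7]
opening: 0.327
t 18.03 p [ 0.4786 -0.2014  0.1219] q [-0.8931  0.5217  1.571   0.4167  1.6426  2.1346] F [ 1.1941 -0.5654 -0.701 ] op 0.327
[[-0.9999 -0.0096  0.0117]
 [-0.0152  0.6558 -0.7548]
 [-0.0004 -0.7549 -0.6558]]
rotvec deg [-0.0161  0.0686  0.0259]
shift now axes [ 12.2306  18.9402 -18.929 ] after turn [ 12.2618  18.94   -18.9091]
```

View pics/w19.png

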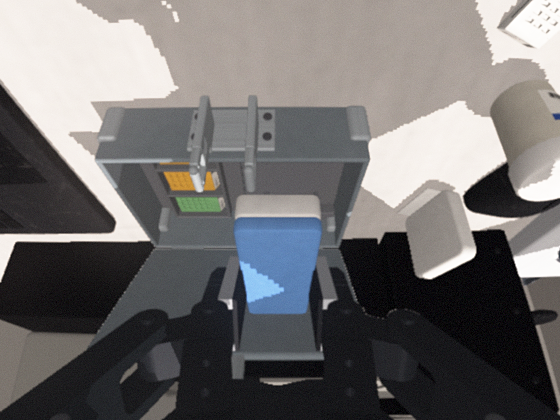

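View pics/s19.png

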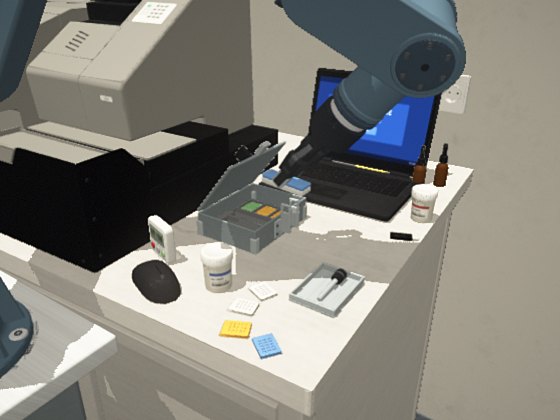

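```bash
python3 - <<'E'
from ins import *
m=camera_model("wrist"); m["pose"]=np.load("w19.npy")
im=cv2.imread("pics/w19.png"); crop(im,90,90,380,260,2.7,"pics/w19c.png")
pr=lambda L:proj("wrist",[C+ex*x*.001+ey*y*.001+ez*z*.001 for x,y,z in L],m).round(0).tolist()
print("-x outer rim",pr([(-65,-85,45),(-65,85,45)])); print("+x inner rim",pr([(61,-81,45),(61,81,45)])); print("-x inner",pr([(-61,-81,45),(-61,81,45)]))
print("+x inner floor",pr([(61,-81,4),(61,81,4)])); print("eyes",pr([(-81,-14,63),(-81,14,63)]))
E
```

```text
-x outer rim [[92.0, 158.0], [372.0, 158.0]]
+x inner rim [[157.0, 245.0], [335.0, 245.0]]
-x inner [[101.0, 162.0], [364.0, 162.0]]
+x inner floor [[164.0, 206.0], [332.0, 206.0]]
eyes [[198.0, 165.0], [250.0, 165.0]]
```

View pics/w19c.png

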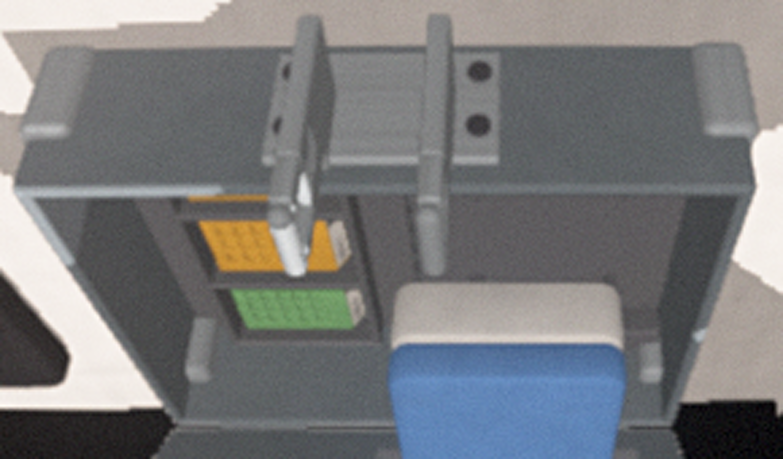

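```bash
sed -i 's/-.123,0/-.1235,0/' ins.py; python3 -m jog '[[6,9.5,-9.5,0,0,0,1],[6,9.5,-9.5,0,0,0,1],[0,0,0,0,0,0,1]]'
python3 - <<'E'
from ins import *
st(); to(70,41); to(45,41)
E
```

```text
time_s: 18.38
eef_pos: [0.4671, -0.1761, 0.1207]
eef_rot: [0.004, -0.006, 0.91, -0.416]
wrist_force: [-0.1, 0.4, -0.5]
opening: 0.327
t 18.38 p [ 0.4671 -0.1761  0.1207] q [-0.8817  0.4764  1.6422  0.4227  1.6126  2.1321] F [-0.1255  0.4122 -0.5464] op 0.327
[[-0.9999 -0.008   0.0126]
 [-0.0148  0.6544 -0.756 ]
 [-0.0022 -0.7561 -0.6545]]
rotvec deg [-0.1212  0.116  -0.0627]
shift now axes [ 1.2049 50.2942  8.4137] after turn [ 1.1328 50.2775  8.5224]
rotvec deg [-0.1212  0.116  -0.0627]
shift now axes [ 1.2406 74.9235 12.7028] after turn [ 1.1328 74.8977 12.8636]
```

```bash
python3 -m jog '[[1.2,18,3,0,0,0,1],[0,20,3.3,0,0,0,1],[0,16,2.7,0,0,0,1],[0,6,1,0,0,0,1],[0,0,0,0,0,0,1]]'
python3 - <<'E'
from ins import *
st(); to(60,41)
cv2.imwrite("pics/w20.png",camera("wrist")); crop(camera("scene"),190,120,340,260,4.2,"pics/s20.png"); crop(camera("top"),205,140,325,250,6,"pics/t20.png")
E
```

```text
time_s: 18.8
eef_pos: [0.4659, -0.1452, 0.0681]
eef_rot: [0.004, -0.006, 0.91, -0.416]
wrist_force: [-0.3, -0.5, -0.8]
opening: 0.326
t 18.8 p [ 0.4659 -0.1452  0.0681] q [-0.849   0.5282  1.7017  0.4415  1.5004  2.1106] F [-0.265  -0.5    -0.7524] op 0.326
[[-0.9999 -0.0082  0.0121]
 [-0.0145  0.6545 -0.7559]
 [-0.0017 -0.756  -0.6545]]
rotvec deg [-0.1152  0.0871 -0.0519]
shift now axes [ 0.3703  0.0846 -0.9023] after turn [ 0.3716  0.0868 -0.9016]
```

View pics/w20.png

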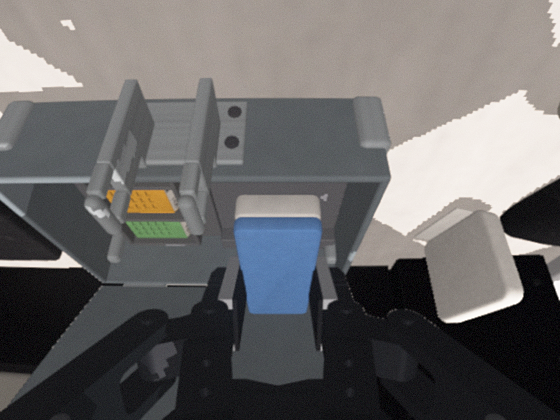

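View pics/s20.png

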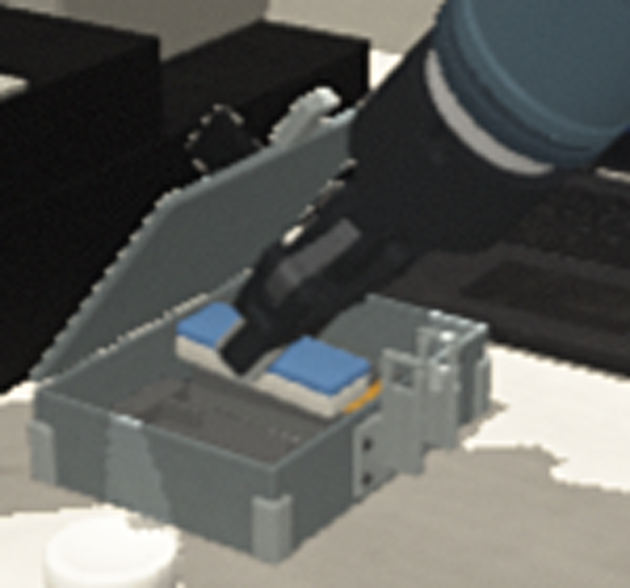

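View pics/t20.png

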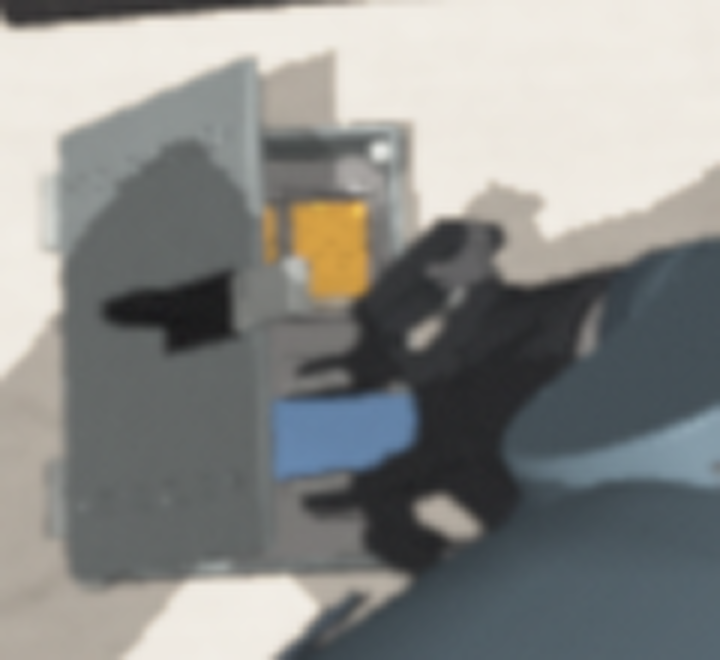

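```bash
python3 - <<'E'
from ins import *
im=cv2.imread("pics/s19.png")
s=8; c=cv2.resize(im[180:250,195:295],None,fx=s,fy=s,interpolation=cv2.INTER_CUBIC)
c=cv2.convertScaleAbs(c,alpha=1.8,beta=-20)
cl=c.copy()
def dr(L,col):
    q=(proj("scene",[C+ex*x*.001+ey*y*.001+ez*z*.001 for x,y,z in L])-[195,180]+.5)*s
    cv2.polylines(cl,[q.astype(int)],True,col,1)
dr([(-46,20.8,19),(46,20.8,19),(46,59.8,19),(-46,59.8,19)],(0,0,255))
dr([(-65,-85,45),(65,-85,45),(65,85,45),(-65,85,45)],(0,255,0))
dr([(-60,.3,19),(60,.3,19),(60,80.3,19),(-60,80.3,19)],(255,0,0))
cv2.imwrite("pics/s19c.png",c);cv2.imwrite("pics/s19d.png",cl)
E
```

```text
(no output)
```

View pics/s19c.png

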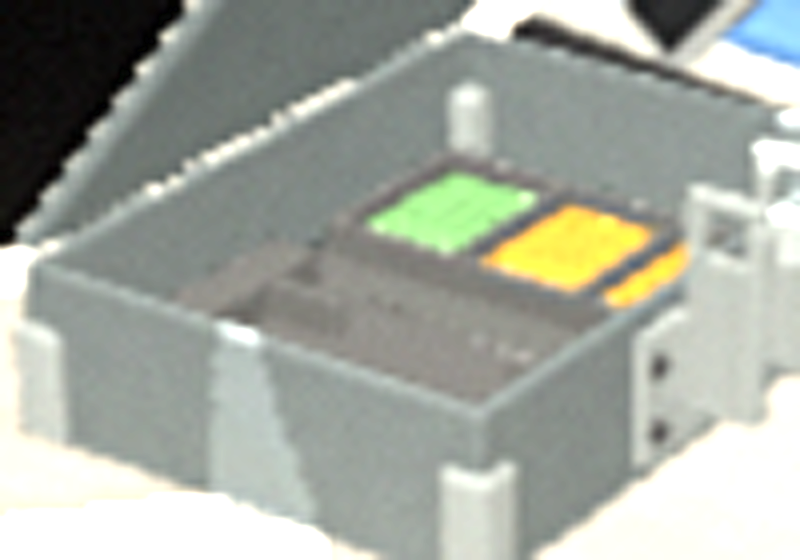

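View pics/s19d.png

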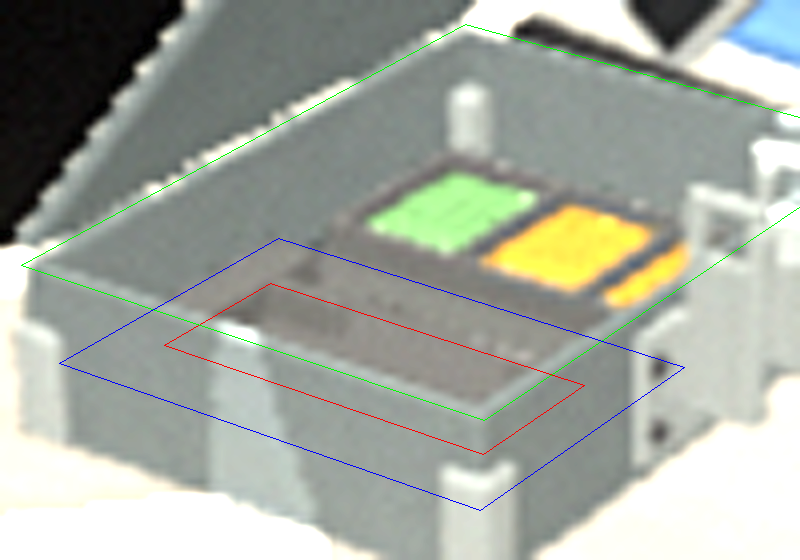

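```bash
python3 -m jog '[[0.4,10,1,0,0,0,1],[0,10,1.7,0,0,0,1],[0,8,1.4,0,0,0,1],[0,0,0,0,0,0,1]]'
python3 - <<'E'
from ins import *
st(); to(32,41); to(15,41); to(10,36)
cv2.imwrite("pics/w21.png",camera("wrist")); crop(camera("scene"),190,120,340,260,4.2,"pics/s21.png")
E
```

```text
time_s: 19.28
eef_pos: [0.4651, -0.1293, 0.0445]
eef_rot: [0.004, -0.006, 0.909, -0.416]
wrist_force: [0.7, -0.7, -0.6]
opening: 0.328
t 19.28 p [ 0.4651 -0.1293  0.0445] q [-0.8314  0.5536  1.7277  0.4538  1.4471  2.0999] F [ 0.7166 -0.7296 -0.5916] op 0.328
[[-0.9999 -0.0075  0.0127]
 [-0.0145  0.6538 -0.7565]
 [-0.0026 -0.7566 -0.6539]]
rotvec deg [-0.1646  0.1219 -0.0926]
shift now axes [-0.1677 -0.5891  0.4637] after turn [-0.1677 -0.5907  0.4616]
rotvec deg [-0.1646  0.1219 -0.0926]
shift now axes [-0.1344 16.161   3.3676] after turn [-0.1677 16.151   3.4137]
rotvec deg [ 4.8354  0.1178 -0.0978]
shift now axes [-0.1246 21.0875  4.2217] after turn [-0.1677 21.368   2.4288]
```

View pics/w21.png

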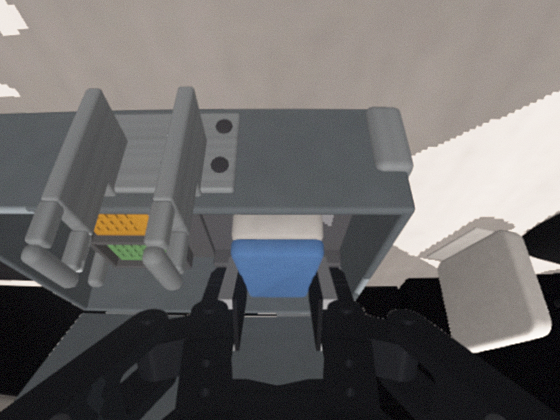

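View pics/s21.png

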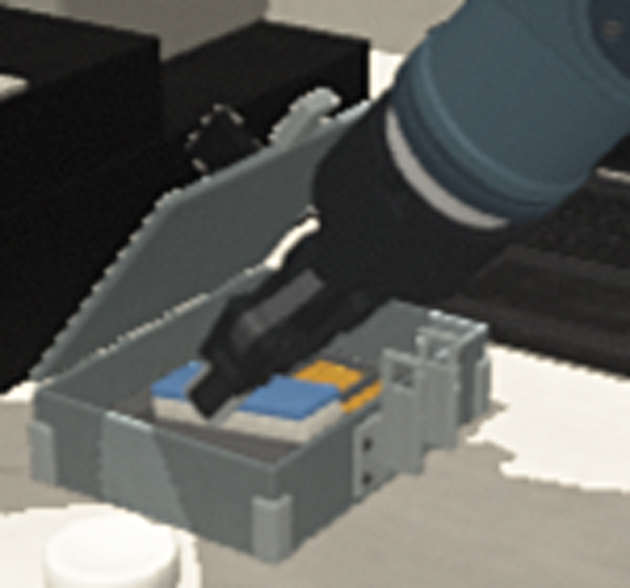

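```bash
python3 -m jog '[[0,6,1.2,0,0,0,1],[0,6,1.2,1.2,0,0,1],[0,5,0.6,1.8,0,0,1],[0,4,0.4,1.8,0,0,1],[0,0,0,0,0,0,1]]'
python3 - <<'E'
from ins import *
st(); to(10,36); to(0,36)
crop(camera("scene"),190,140,330,250,5,"pics/s22.png"); cv2.imwrite("pics/w22.png",camera("wrist"))
E
```

```text
time_s: 19.8
eef_pos: [0.4648, -0.1178, 0.0266]
eef_rot: [0.005, -0.006, 0.891, -0.454]
wrist_force: [-0.8, 0.6, -0.7]
opening: 0.327
t 19.8 p [ 0.4648 -0.1178  0.0266] q [-0.7915  0.5264  1.7771  0.4321  1.3422  2.125 ] F [-0.792   0.621  -0.6917] op 0.327
[[-0.9999 -0.0072  0.0139]
 [-0.0155  0.5877 -0.809 ]
 [-0.0023 -0.8091 -0.5877]]
rotvec deg [-0.0062  0.1484 -0.0574]
shift now axes [-0.3057  0.1203  1.1728] after turn [-0.3089  0.1199  1.1721]
rotvec deg [-0.0062  0.1484 -0.0574]
shift now axes [-0.2935 10.0824  2.0433] after turn [-0.3089 10.0818  2.0436]
```

View pics/s22.png

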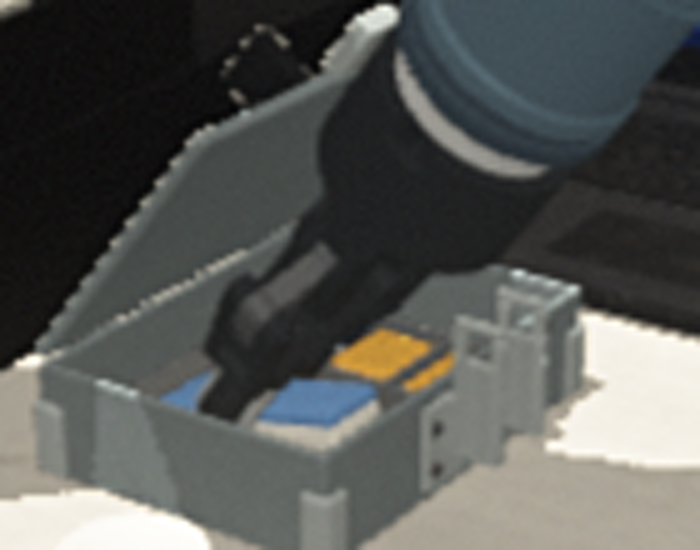

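View pics/w22.png

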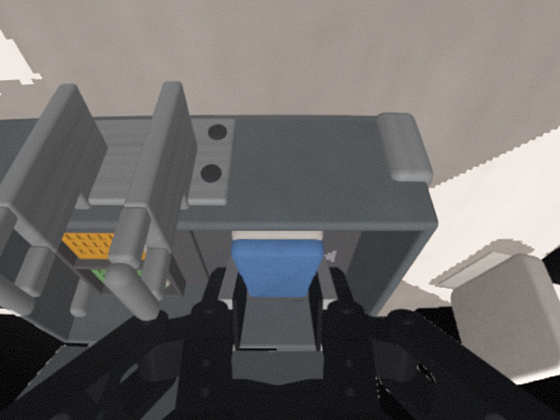

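```bash
python3 -m jog '[[0,1.8,-2.4,0,0,0,1],[0,2.4,1.8,0,0,0,1],[0,2.4,1.8,0,0,0,1],[0,0,0,0,0,0,1]]'
python3 - <<'E'
from ins import *
st(); to(0,36)
E
```

```text
time_s: 20.23
eef_pos: [0.4659, -0.1173, 0.022]
eef_rot: [0.005, -0.005, 0.891, -0.454]
wrist_force: [-2.2, -2.3, 11.5]
opening: 0.332
t 20.23 p [ 0.4659 -0.1173  0.022 ] q [-0.7908  0.5357  1.7761  0.4359  1.3339  2.1215] F [-2.2451 -2.3002 11.4957] op 0.332
[[-0.9999 -0.0047  0.0138]
 [-0.0139  0.5884 -0.8084]
 [-0.0043 -0.8086 -0.5884]]
rotvec deg [ 0.0443  0.1426 -0.2012]
shift now axes [ 0.8339  6.1098 -0.2461] after turn [ 0.813   6.1125 -0.2487]
```

```bash
python3 - <<'E'
from ins import *
st()
im=camera("scene"); c=cv2.resize(im[185:245,200:290],None,fx=8.5,fy=8.5,interpolation=cv2.INTER_CUBIC); cv2.imwrite("pics/s23.png",cv2.convertScaleAbs(c,alpha=1.6,beta=-10))
w=camera("wrist"); c=cv2.resize(w[215:320,170:400],None,fx=3.4,fy=3.4,interpolation=cv2.INTER_CUBIC); cv2.imwrite("pics/w23.png",cv2.convertScaleAbs(c,alpha=1.8,beta=0))
t=camera("top"); c=cv2.resize(t[195:245,235:305],None,fx=10,fy=10,interpolation=cv2.INTER_CUBIC); cv2.imwrite("pics/t23.png",cv2.convertScaleAbs(c,alpha=1.6,beta=0))
E
```

```text
t 20.23 p [ 0.4659 -0.1173  0.022 ] q [-0.7908  0.5357  1.7761  0.4359  1.3339  2.1215] F [-2.2451 -2.3002 11.4957] op 0.332
[[-0.9999 -0.0047  0.0138]
 [-0.0139  0.5884 -0.8084]
 [-0.0043 -0.8086 -0.5884]]
```

View pics/s23.png

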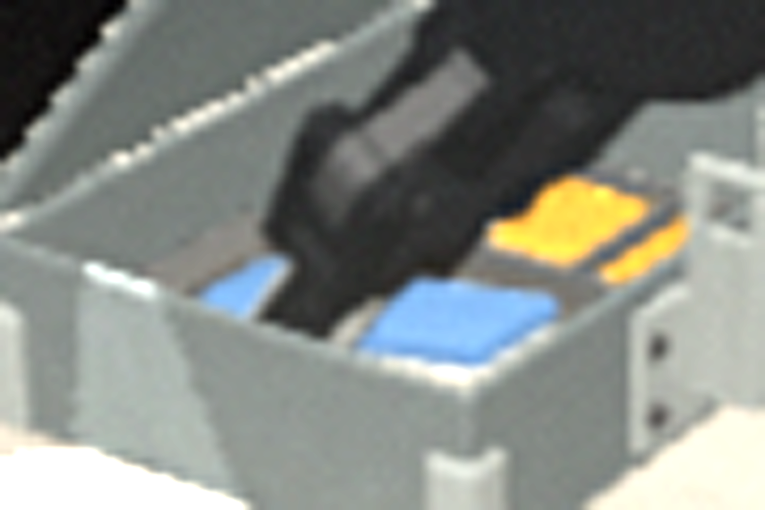

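View pics/w23.png

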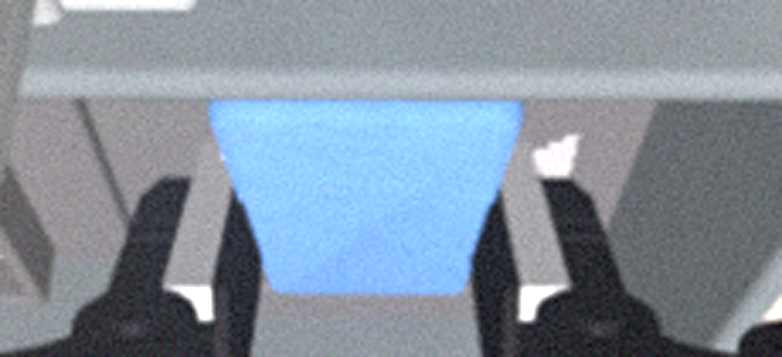

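View pics/t23.png

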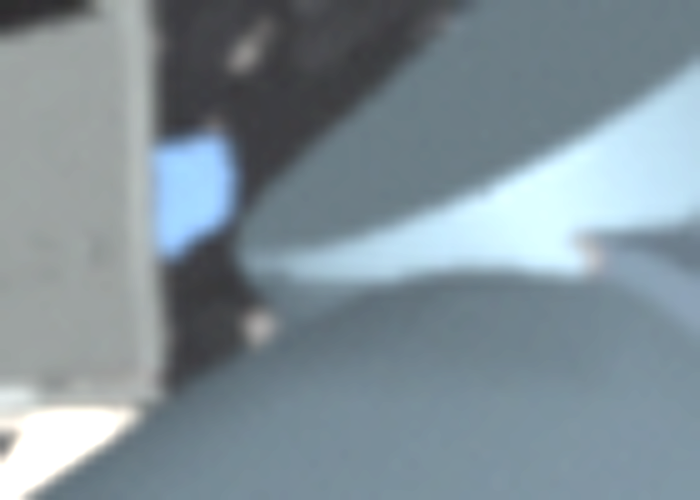

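```bash
python3 - <<'E'
from ins import *
def cs(uv,z):
    e=onz("scene",uv,z); d=e-C; return np.c_[d@ex,d@ey,d@ez]*1000
a=np.array([(200,295),(280,258),(555,300),(556,318)])/8.5+[200,185]
for z in (.0295,.033): print(z,cs(a,z))
# s19c features at rim
b=lambda L:np.array(L)/8+[195,180]
print("rim s19c slot",cs(b([(300,268),(315,278),(345,300),(262,300)]),.019))
print("insert +x edge",cs(b([(180,303),(310,243)]),.019)); print("case rim",cs(b([(35,262),(468,30),(485,408)]),.045))
E
```

```text
0.0295 [[ 27.4653  56.9156  29.5   ]
 [ 24.2842  33.1929  29.5   ]
 [-37.2351  15.4081  29.5   ]
 [-42.2379  22.1612  29.5   ]]
0.033 [[ 23.0253  62.0866  33.    ]
 [ 19.871   38.5631  33.    ]
 [-41.1318  20.9276  33.    ]
 [-46.0926  27.624   33.    ]]
rim s19c slot [[43.177  11.3221 19.    ]
 [36.8566 13.5027 19.    ]
 [23.7563 18.6281 19.    ]
 [40.0066 29.7765 19.    ]]
insert +x edge [[55.0285 41.9804 19.    ]
 [49.6923 -0.7984 19.    ]]
case rim [[ 61.4804  83.1908  45.    ]
 [ 60.0144 -80.8437  45.    ]
 [-63.6679  81.4946  45.    ]]
```

```bash
python3 - <<'E'
from ins import *
im=cv2.imread("pics/w22.png"); c=cv2.resize(im[220:320,210:350],None,fx=5.5,fy=5.5,interpolation=cv2.INTER_CUBIC); cv2.imwrite("pics/w22c.png",cv2.convertScaleAbs(c,alpha=1.5))
im=cv2.imread("pics/w21.png"); c=cv2.resize(im[200:320,210:350],None,fx=5,fy=5,interpolation=cv2.INTER_CUBIC); cv2.imwrite("pics/w21c.png",cv2.convertScaleAbs(c,alpha=1.5))
E
```

```text
(no output)
```

View pics/w22c.png

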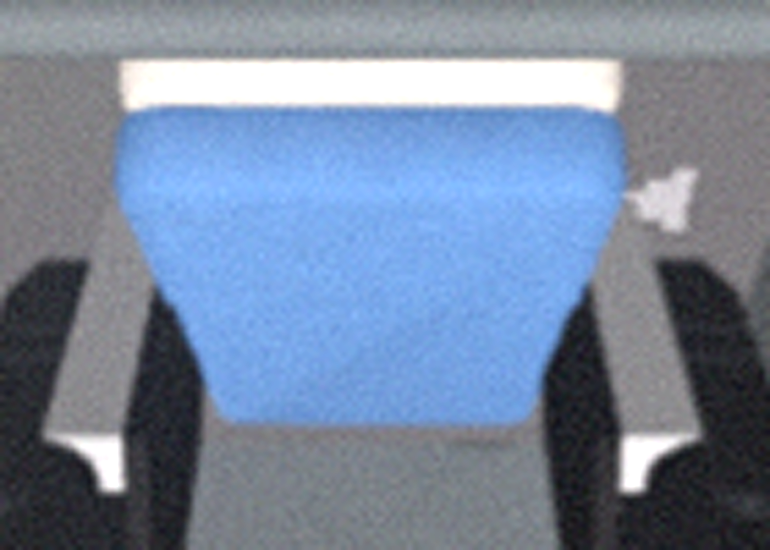

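View pics/w21c.png

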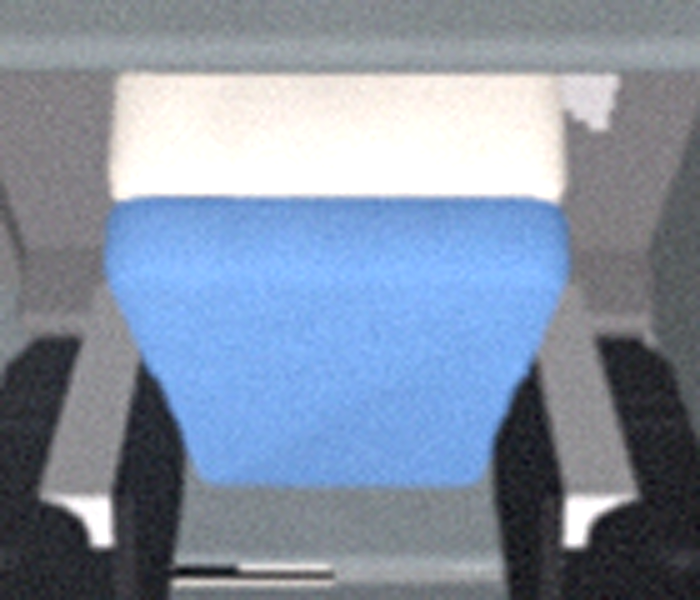

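```bash
python3 - <<'E'
from ins import *
from scipy.optimize import least_squares
# camera pose in tool frame from w17 stored pose + nominal tool at that time
m=camera_model("wrist"); p,r,o=tool(); Pc=np.array(m["pose"])
Tt=np.eye(4);Tt[:3,:3]=r.as_matrix();Tt[:3,3]=p
m["pose"]=np.linalg.inv(Tt)@Pc; print(m["pose"])
def pts(par,L):
    a,b,ph=par # mailer centre-underside: along level dir (case ex at 36 lean) and up, mm
    l=np.radians(36); e=np.array([0,np.sin(l),-np.cos(l)]); up=np.array([0,-np.cos(l),-np.sin(l)])
    c,s=np.cos(ph),np.sin(ph)  # ph>0: +x end down
    o=np.array([0,0,0.])+e*a+up*b
    u2=e*c-up*s; n2=up*c+e*s
    return np.array([o+u2*x+n2*h+np.array([j*15,0,0]) for x,h,j in L])*.001
def fit(L,obs):
    f=lambda q:(proj("wrist",pts(q,L),m)-obs).ravel()
    s=least_squares(f,[-8,-7,0.]); print(s.x[:2],np.degrees(s.x[2]),np.abs(s.fun).max(),s.fun.round(1)); return s.x
L=[(-41,15,-1),(-41,15,1),(41,15,-1),(41,15,1)]
# tool x = -X world ; image left = ? 
print(proj("wrist",pts([-10.5,-7.5,0],L),m))
A=fit(L,np.array([(321,231),(234,231),(307,314),(249.5,314)],float) if proj("wrist",pts([-10.5,-7.5,0],L),m)[0,0]>280 else np.array([(234,231),(321,231),(249.5,314),(307,314)],float))
flip=proj("wrist",pts([-10.5,-7.5,0],L),m)[0,0]>280
def F_(a,b): return np.array([a[1],a[0],b[1],b[0]] if flip else [a[0],a[1],b[0],b[1]],float)
fit(L,F_([(231,255.5),(324,255.5)],[(250.4,296.7),(306,296.7)]))
fit(L,F_([(231,254),(324,254)],[(250,297.5),(307,297.5)]))
E
```

```text
[[ 1.      0.0003  0.0001  0.0002]
 [-0.     -0.3097  0.9508 -0.1424]
 [ 0.0003 -0.9508 -0.3097  0.0792]
 [ 0.      0.      0.      1.    ]]
[[229.9071 226.3173]
 [322.9569 226.3467]
 [247.4771 311.9231]
 [305.8765 311.9427]]
[-3.0603 -9.5007] -0.95051171446159 2.1458406823794576 [-1.2 -0.  -0.8 -0.  -1.   0.  -2.1  0. ]
[-8.9972 -8.203 ] 12.17162543138412 1.609804015287608 [-1.  -0.  -1.1  0.  -1.6 -0.  -1.4  0. ]
[-9.467  -7.9872] 11.573161062644214 2.2700503085589503 [-1.2 -0.  -0.9  0.  -1.3  0.  -2.3  0. ]
```

```bash
python3 -m jog '[[0,1.8,0.2,0,0,0,1],[0,1.4,1,0,0,0,1],[0,0,0,0,0,0,1]]'
python3 -m jog '[[0,1.4,1,0,0,0,1],[0,0,0,0,0,0,1],[0,0,0,0,0,0,1]]'
python3 - <<'E'
from ins import *
st(); to(0,36)
w=camera("wrist"); c=cv2.resize(w[215:320,170:400],None,fx=3.4,fy=3.4,interpolation=cv2.INTER_CUBIC); cv2.imwrite("pics/w24.png",cv2.convertScaleAbs(c,alpha=1.8,beta=0))
im=camera("scene"); c=cv2.resize(im[185:245,200:290],None,fx=8.5,fy=8.5,interpolation=cv2.INTER_CUBIC); cv2.imwrite("pics/s24.png",cv2.convertScaleAbs(c,alpha=1.6,beta=-10))
E
```

```text
time_s: 20.63
eef_pos: [0.4668, -0.1174, 0.0201]
eef_rot: [0.006, -0.005, 0.891, -0.454]
wrist_force: [-2.6, -4.6, 19.9]
opening: 0.329
time_s: 20.88
eef_pos: [0.4668, -0.1174, 0.0199]
eef_rot: [0.006, -0.005, 0.891, -0.453]
wrist_force: [-6.8, -6.7, 31.3]
opening: 0.333
t 20.88 p [ 0.4668 -0.1174  0.0199] q [-0.7905  0.5408  1.7744  0.438   1.3307  2.1183] F [-6.7704 -6.684  31.2531] op 0.333
[[-0.9999 -0.0033  0.0152]
 [-0.0143  0.589  -0.808 ]
 [-0.0063 -0.8081 -0.589 ]]
rotvec deg [ 0.0879  0.2257 -0.2802]
shift now axes [ 1.7165  4.4592 -1.5316] after turn [ 1.7007  4.4652 -1.5317]
```

View pics/w24.png

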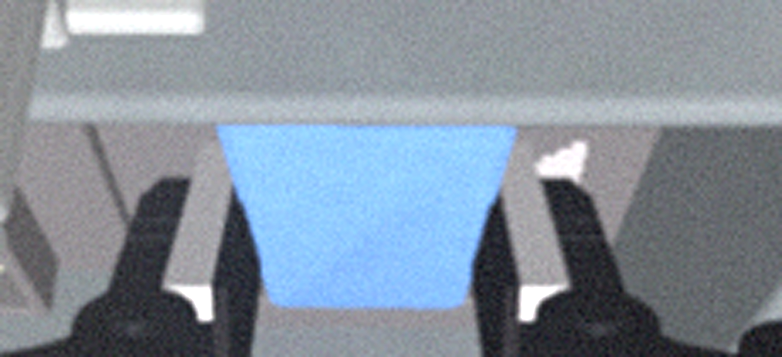

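View pics/s24.png

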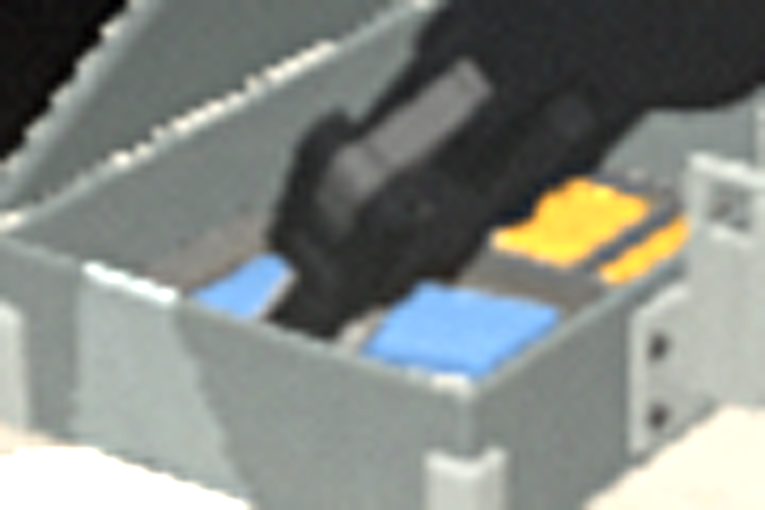

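```bash
python3 -m jog '[[1,-1.2,-0.8,0,0,0,1],[0.8,-0.6,-0.5,0,0,0,1],[0,0,0,0,0,0,1],[0,0,0,0,0,0,1]]'
python3 - <<'E'
from ins import *
st(); to(0,36)
E
```

```text
time_s: 21.32
eef_pos: [0.4662, -0.1173, 0.0202]
eef_rot: [0.006, -0.003, 0.891, -0.454]
wrist_force: [3.8, -3.8, 12.5]
opening: 0.33
t 21.32 p [ 0.4662 -0.1173  0.0202] q [-0.7918  0.5365  1.7792  0.439   1.3267  2.1178] F [ 3.8236 -3.8386 12.539 ] op 0.33
[[-0.9999 -0.0001  0.0142]
 [-0.0116  0.587  -0.8095]
 [-0.0083 -0.8096 -0.587 ]]
rotvec deg [-0.0557  0.1684 -0.4663]
shift now axes [ 1.0909  4.6363 -1.2972] after turn [ 1.0569  4.6463 -1.2895]
```

```bash
python3 -m jog '[[0,-0.6,-0.4,0,0,0,0.25],[0,0,0,0,0,0,0.15],[0,0,0,0,0,0,0.05],[0,0,0,0,0,0,0.05],[0,0,0,0,0,0,0.05]]'
python3 - <<'E'
from ins import *
st()
w=camera("wrist"); cv2.imwrite("pics/w25.png",w)
im=camera("scene"); c=cv2.resize(im[185:245,200:290],None,fx=8.5,fy=8.5,interpolation=cv2.INTER_CUBIC); cv2.imwrite("pics/s25.png",cv2.convertScaleAbs(c,alpha=1.6,beta=-10))
E
```

```text
time_s: 21.73
eef_pos: [0.4631, -0.1152, 0.0185]
eef_rot: [0.004, -0.006, 0.891, -0.454]
wrist_force: [-0.2, -0.4, -0.2]
opening: 0.475
t 21.73 p [ 0.4631 -0.1152  0.0185] q [-0.7908  0.5378  1.7835  0.4352  1.3262  2.1185] F [-0.2004 -0.3542 -0.1962] op 0.475
[[-0.9999 -0.0065  0.013 ]
 [-0.0144  0.5883 -0.8085]
 [-0.0024 -0.8086 -0.5883]]
```

View pics/w25.png

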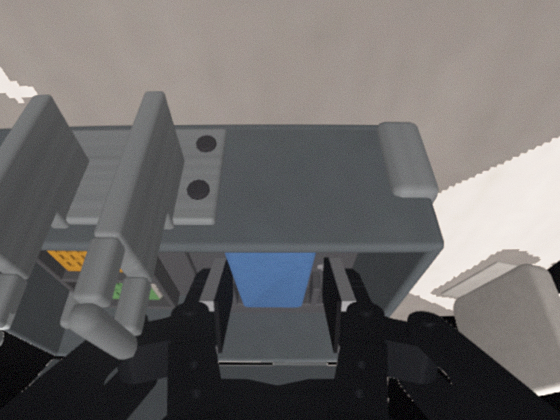

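View pics/s25.png

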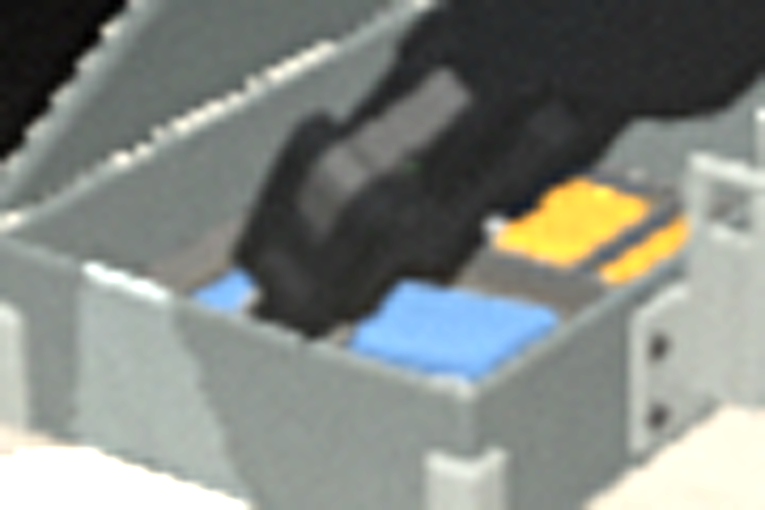

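```bash
python3 -m jog '[[0,-6,0,0,0,0,0.05],[0,-12,0,0,0,0,0.05],[0,-20,0,0,0,0,0.05],[0,-25,0,0,0,0,0.05],[0,-25,0,0,0,0,0.05],[0,-25,0,0,0,0,0.05],[0,0,0,0,0,0,0.05]]'
python3 - <<'E'
from ins import *
st()
m=camera_model("wrist");w=camera("wrist"); cv2.imwrite("pics/w26.png",w);np.save("w26.npy",m["pose"])
im=camera("scene"); cv2.imwrite("pics/s26f.png",im); c=cv2.resize(im[185:245,200:290],None,fx=8.5,fy=8.5,interpolation=cv2.INTER_CUBIC); cv2.imwrite("pics/s26.png",cv2.convertScaleAbs(c,alpha=1.6,beta=-10))
E
```

```text
time_s: 22.42
eef_pos: [0.4664, -0.1871, 0.1149]
eef_rot: [0.007, -0.003, 0.889, -0.457]
wrist_force: [1.4, -0.2, -0.1]
opening: 0.48
t 22.42 p [ 0.4664 -0.1871  0.1149] q [-0.8727  0.4387  1.667   0.3836  1.5395  2.1417] F [ 1.3735 -0.1728 -0.0864] op 0.48
[[-0.9999  0.0002  0.0153]
 [-0.0123  0.5818 -0.8133]
 [-0.0091 -0.8133 -0.5817]]
```

View pics/w26.png

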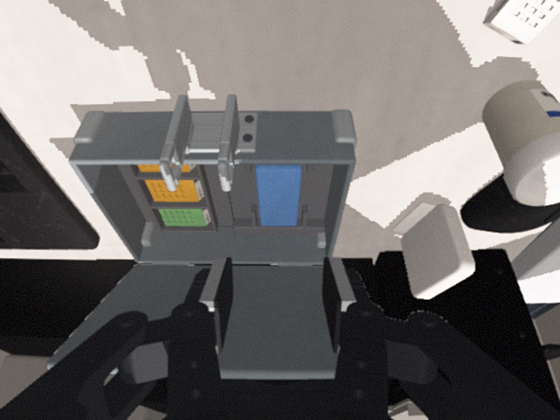

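View pics/s26.png

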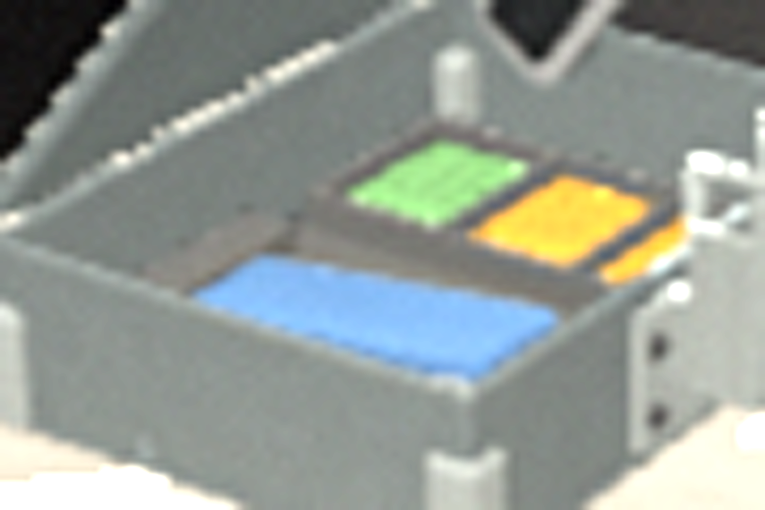

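```bash
python3 -m jog '[[0,-30,0,3,0,0,0],[0,-30,0,6,0,0,0],[0,-30,10,6,0,0,0],[0,-20,-10,6,0,0,0],[0,-20,-20,6,0,0,0],[0,0,0,0,0,0,0],[0,0,0,0,0,0,0]]'
python3 - <<'E'
from ins import *
st()
m=camera_model("wrist");w=camera("wrist"); cv2.imwrite("pics/w27.png",w);np.save("w27.npy",m["pose"])
E
```

```text
time_s: 23.1
eef_pos: [0.4649, -0.2202, 0.23]
eef_rot: [0.008, -0.005, 0.76, -0.65]
wrist_force: [-0.4, 0.0, -0.4]
opening: 0.5
t 23.1 p [ 0.4649 -0.2202  0.23  ] q [-0.7476  0.1001  1.7086  0.1166  1.4382  2.3541] F [-0.3921  0.0135 -0.4476] op 0.5
[[-0.9998  0.0024  0.0186]
 [-0.018   0.155  -0.9878]
 [-0.0053 -0.9879 -0.1549]]
```

View pics/w27.png

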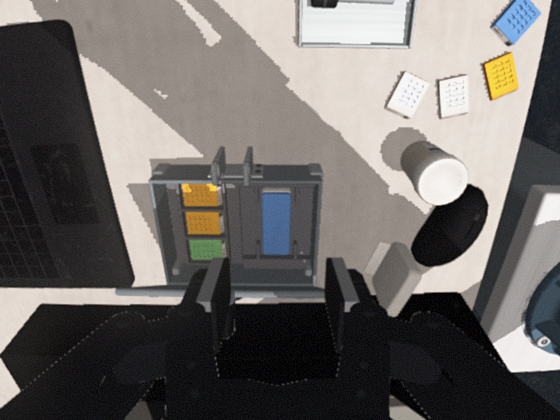

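```bash
python3 - <<'E'
w=__import__("cv2"); im=w.imread("pics/w27.png"); w.imwrite("pics/w27c.png",w.convertScaleAbs(w.resize(im[160:295,145:330],None,fx=4.3,fy=4.3,interpolation=w.INTER_CUBIC),alpha=1.8))
E
```

```text
(no output)
```

View pics/w27c.png

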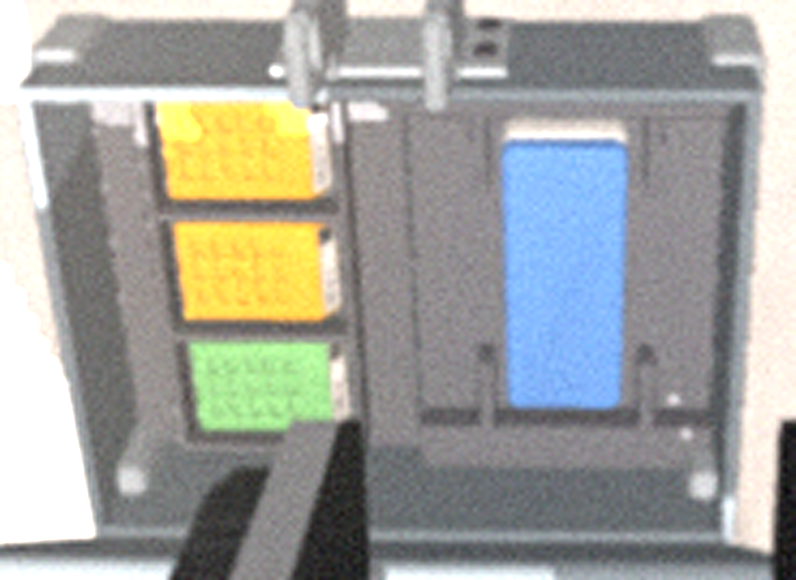

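```bash
python3 - <<'E'
from ins import *
from scipy.optimize import least_squares
m=camera_model("wrist"); m["pose"]=np.load("w27.npy")
g=lambda L:np.array(L,float)/4.3+[145,160]
obs=g([(502,145),(628,145),(622,408),(510,408)])
def P4(xc,yc,zt,ph,yaw=0,L=82,W=30):
    u=np.cos(ph)*ex-np.sin(ph)*ez
    return [C+ex*xc+ey*yc+ez*zt+u*s*L/2000+ey*(j*W/2000+yaw*s*.041) for s,j in ((-1,-1),(-1,1),(1,1),(1,-1))]
for zt in (.024,.028):
  for ph in (0,4,8):
    f=lambda q:(proj("wrist",P4(q[0],q[1],zt,np.radians(ph),q[2]),m)-obs).ravel()
    s=least_squares(f,[0,.04,0]);print(zt,ph,s.x*1000,np.abs(s.fun).max().round(2),s.fun.round(1))
# compartments / cassettes rows check
print("rim ends obs",[((onz("wrist",g([(x,y)]),.019,m)[0]-C)@np.c_[ex,ey]*1000).round(1).tolist() for x,y in ((490,112),(650,112),(490,425),(645,425),(425,420),(715,420),(490,190),(490,345))])
print("bottom of end face",((onz("wrist",g([(505,122),(625,122)]),.009,m)-C)@np.c_[ex,ey]*1000))
E
```

```text
0.024 0 [ 0.2248 40.79    6.1681] 2.06 [ 0.3 -1.7 -0.3 -1.5  0.   2.1 -0.   1.9]
0.024 4 [ 0.2202 40.7927  5.9029] 0.54 [ 0.2 -0.5 -0.2 -0.3 -0.1  0.5  0.   0.4]
0.024 8 [ 0.138  40.7954  5.649 ] 1.32 [ 0.1  0.9 -0.1  1.1 -0.1 -1.2  0.1 -1.3]
0.028 0 [-2.0234 40.8104  6.0692] 2.49 [ 0.1 -2.1 -0.1 -1.9  0.2  2.5 -0.2  2.3]
0.028 4 [-2.0261 40.813   5.8041] 0.95 [-0.  -0.8  0.  -0.6  0.1  0.9 -0.1  0.8]
0.028 8 [-2.1076 40.8158  5.5502] 0.94 [-0.1  0.6  0.1  0.8  0.  -0.8 -0.  -0.9]
rim ends obs [[-45.3, 22.2], [-45.6, 61.2], [47.8, 20.4], [47.4, 62.5], [46.3, 2.7], [45.7, 81.5], [-24.0, 21.8], [22.0, 20.9]]
bottom of end face [[-38.148   25.3042]
 [-38.3504  55.5388]]
```

```bash
python3 - <<'E'
from ins import *
y,x=ori(20); T=C-ex*.026+ey*.041+ez*.075; go(T-y*.05,y,x); print(T-y*.05)
E
```

```text
rotvec deg [-10.9405   0.18    -0.1143]
shift now axes [ -1.5824 113.3706 -36.0552] after turn [ -1.7353 118.1501 -13.8889]
[ 0.4651 -0.1672  0.122 ]
```

```bash
python3 -m jog '[[0,0,0,-5.5,0,0,1],[0,0,0,-5.5,0,0,1],[-1.7,29,-3.5,0,0,0,1],[0,30,-3.5,0,0,0,1],[0,30,-3.5,0,0,0,1],[0,29,-3.5,0,0,0,1],[0,0,0,0,0,0,1]]'
python3 - <<'E'
from ins import *
st(); y,x=ori(20); T=C-ex*.026+ey*.041+ez*.040; go(T,y,x)
cv2.imwrite("pics/w28.png",camera("wrist")); crop(camera("scene"),190,120,340,260,4.2,"pics/s28.png")
E
```

```text
time_s: 23.73
eef_pos: [0.4609, -0.1637, 0.1154]
eef_rot: [0.001, -0.008, 0.822, -0.569]
wrist_force: [-0.9, 1.1, -1.9]
opening: 0.004
t 23.73 p [ 0.4609 -0.1637  0.1154] q [-0.7556  0.2711  1.7999  0.2575  1.3404  2.2796] F [-0.9278  1.0939 -1.8688] op 0.004
[[-0.9999 -0.0128  0.0107]
 [-0.0145  0.3527 -0.9356]
 [ 0.0082 -0.9356 -0.3529]]
rotvec deg [ 0.664  -0.1336  0.4502]
shift now axes [-4.8241 75.3374 13.9031] after turn [-4.2    75.529  13.0394]
```

View pics/w28.png

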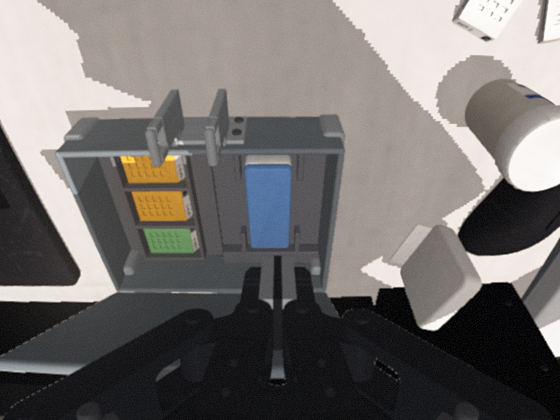

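View pics/s28.png

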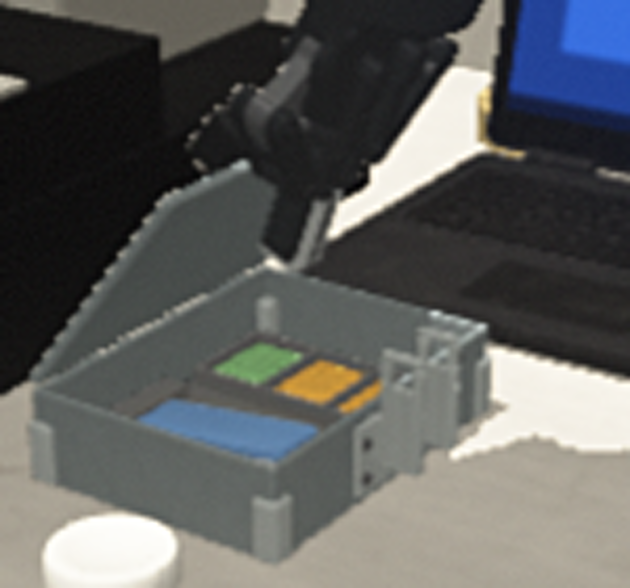

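```bash
python3 -m jog '[[-4.5,15,13,0.6,0,0.4,1],[0,25,0,0,0,0,1],[0,20,0,0,0,0,1],[0,10,0,0,0,0,1],[0,5,0,0,0,0,1],[0,0,0,0,0,0,1]]'
python3 - <<'E'
from ins import *
st(); y,x=ori(20); T=C-ex*.026+ey*.041+ez*.0278; go(T,y,x)
E
```

```text
time_s: 24.33
eef_pos: [0.4708, -0.1561, 0.0475]
eef_rot: [0.007, -0.002, 0.816, -0.578]
wrist_force: [-0.3, 0.4, -0.8]
opening: 0.004
t 24.33 p [ 0.4708 -0.1561  0.0475] q [-0.7306  0.3735  1.8297  0.2751  1.1793  2.2612] F [-0.3033  0.4379 -0.7642] op 0.004
[[-0.9999  0.0051  0.0142]
 [-0.0117  0.3325 -0.943 ]
 [-0.0096 -0.9431 -0.3324]]
rotvec deg [-0.5832  0.0645 -0.5586]
shift now axes [ 6.0145 20.592   0.7745] after turn [ 5.8125 20.6407  0.991 ]
```

```bash
python3 -m jog '[[2.5,6,0,0,0,-0.5,1],[2.5,6,0.5,0,0,0,1],[0,3,0,0,0,0,1],[0,0,0,0,0,0,1],[0,0,0,0,0,0,1]]'
python3 -m jog '[[0,1.5,0,0,0,0,1],[0,0,0,0,0,0,1]]'
python3 -m jog '[[0,1.5,0,0,0,0,1],[0,0,0,0,0,0,1]]'
python3 -m jog '[[0,1.5,0,0,0,0,1],[0,0,0,0,0,0,1]]'
```

```text
time_s: 24.75
eef_pos: [0.4657, -0.1515, 0.0334]
eef_rot: [0.005, -0.005, 0.816, -0.578]
wrist_force: [0.2, -0.2, -0.5]
opening: -0.001
time_s: 24.92
eef_pos: [0.4654, -0.1505, 0.0315]
eef_rot: [0.005, -0.006, 0.816, -0.578]
wrist_force: [0.5, -0.3, 0.3]
opening: -0.003
time_s: 25.08
eef_pos: [0.4653, -0.1499, 0.03]
eef_rot: [0.005, -0.006, 0.816, -0.578]
wrist_force: [-0.4, 0.7, 0.2]
opening: 0.003
time_s: 25.25
eef_pos: [0.4654, -0.1494, 0.0286]
eef_rot: [0.005, -0.006, 0.816, -0.578]
wrist_force: [0.0, 1.4, 0.8]
opening: -0.004
```

```bash
python3 -m jog '[[0,1.5,0,0,0,0,1],[0,0,0,0,0,0,1]]'
python3 -m jog '[[0,1.5,0,0,0,0,1],[0,0,0,0,0,0,1]]'
python3 -m jog '[[0,1,0,0,0,0,1],[0,0,0,0,0,0,1]]'
```

```text
time_s: 25.42
eef_pos: [0.4654, -0.149, 0.0272]
eef_rot: [0.005, -0.006, 0.816, -0.578]
wrist_force: [-0.1, 0.4, -0.1]
opening: -0.003
time_s: 25.58
eef_pos: [0.4657, -0.149, 0.0267]
eef_rot: [0.005, -0.006, 0.816, -0.578]
wrist_force: [-3.1, -0.9, 8.0]
opening: 0.001
time_s: 25.75
eef_pos: [0.4657, -0.149, 0.0265]
eef_rot: [0.005, -0.006, 0.816, -0.578]
wrist_force: [-5.3, -0.9, 13.9]
opening: -0.001
```

```bash
python3 -m jog '[[0,-10,0,0,0,0,1],[0,-25,0,0,0,0,1],[0,-35,0,0,0,0,1],[0,-40,0,0,0,0,1],[0,-40,5,5,0,0,1],[0,-40,5,5,0,0,1],[0,0,0,0,0,0,1],[0,0,0,0,0,0,1]]'
python3 - <<'E'
from ins import *
st()
w=camera("wrist"); cv2.imwrite("pics/w30.png",cv2.resize(w,None,fx=1.4,fy=1.4)); crop(camera("scene"),190,90,390,330,2.4,"pics/s30.png")
E
```

```text
time_s: 26.42
eef_pos: [0.4679, -0.2188, 0.2059]
eef_rot: [0.008, -0.004, 0.761, -0.649]
wrist_force: [0.1, -0.2, -1.0]
opening: 0.002
t 26.42 p [ 0.4679 -0.2188  0.2059] q [-0.744   0.1286  1.7282  0.1219  1.3912  2.3534] F [ 0.0947 -0.2317 -0.9895] op 0.002
[[-0.9999  0.0044  0.0163]
 [-0.0154  0.1585 -0.9872]
 [-0.0069 -0.9873 -0.1585]]
```

View pics/w30.png

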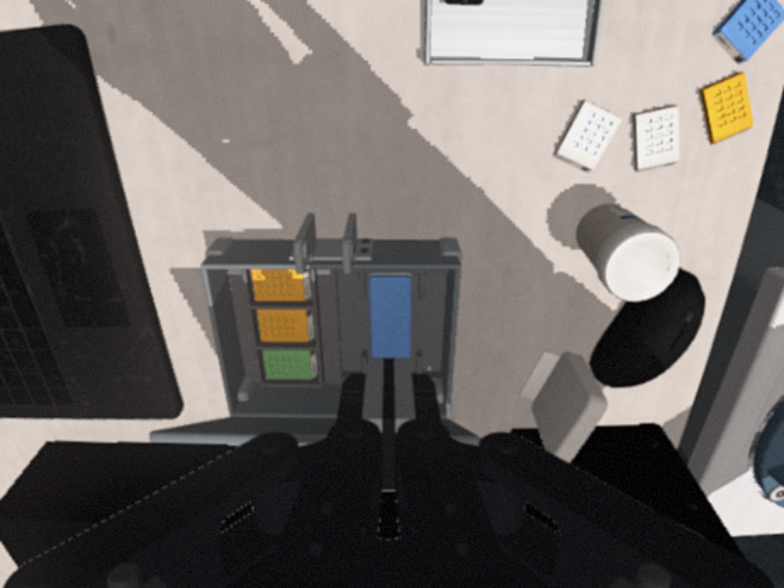

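View pics/s30.png

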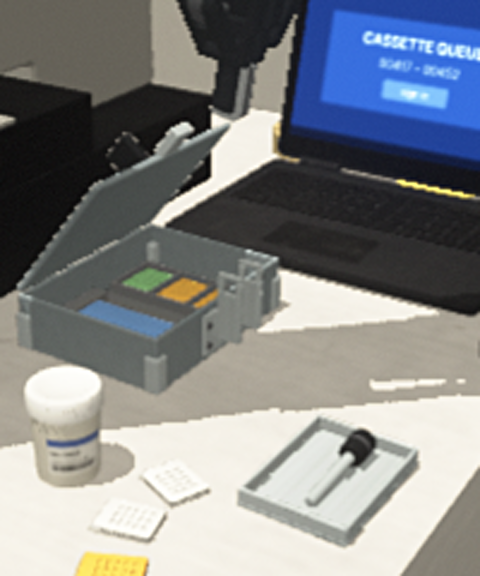

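```bash
python3 -c "
from bench import *
print(hand_in())"
```

```text
the job is handed in; nothing more can be done
None
```

The job is done and handed in at about 26 s of the 67 s allowed: the pin is in the dish, the lid stands open, and the mailer is in the long compartment.

**What I did**
- I pulled the pin straight out of the hasp and laid it in the steel dish.
- I lifted the lid by its tab until the force rose to about 29 N at the stop, then let go. It stayed there.
- I gripped the mailer with the tool leaning 36°, brought it in under the lid and released it in the long compartment, in the half nearest the robot.

**What did not go cleanly**
- The mailer tipped about 12° nose-down in the grip while going over the case wall.
- Its nose then met the compartment floor. Pressing down took most of the tilt out, with up to about 32 N along z.
- After release, a wrist-camera fit still suggested about 4° of tilt. I pressed the raised end down with the closed fingertips, up to about 14 N.

**Last checks**
- **Mailer:** at the fingertip press, contact came at the height expected for a flat mailer, and the last picture no longer shows the raised end face. I did not repeat the camera fit after pressing. The fit before it had put the mailer centred in the compartment to within about 1 mm.
- **Lid:** in the last scene picture its edge is at the same place, within a pixel, as just after I let it go.
- **Pin and gripper:** the pin lies in the dish, and the gripper touches nothing.
- **Cameras:** they disagreed with each other by 2 to 6 mm throughout, so I averaged them and checked against contact.

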